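# Set up a sine bar on gauge blocks and load the wedge

## Task

Set up the angle check on the granite plate: lay the sine bar from the stop rail to the gauge-block stack, the roller at its end-plate end on the plate and pushed lightly home against the rail until they touch all along, the other roller on top of the blocks; go gently, the blocks must stay standing and nothing may be pressed hard. Then lay the steeper of the two steel wedges on the middle of the bar's sloping top, thick end down the slope, and slide it lightly home until it bears flat against the end plate, so that its upper face comes out level. Leave the other wedge and the tools round about where they are.

Things in the scene. Friction and masses are not known exactly. Their poses are not given: they have to be found in the camera images.
- plate: Black granite toolmaker's plate, 180 x 120 x 30 mm, fixed on the bench. Origin at the centre of its underside, top face at z = 30 mm; its x axis runs from the stop rail towards the gauge blocks.
- stop_rail: Steel stop rail fixed on the plate, along the plate's y: 104 mm long, 14 mm thick, 11 mm high. Origin at the foot of its face that looks to the blocks, mid-length, level with the plate's top; axes as the plate's (the rail lies from x = -14 to 0). A push of a few newtons is right; over 30 N, as from running the bar into it faster than 20 mm/s, is too hard (so too for the blocks and the end plate).
- block_stack: Stack of wrung steel gauge blocks, standing loose on the plate: 9 mm thick (its x, roughly the plate's x), 35 mm wide (y), 32.35 mm high (z), 0.08 kg. Origin at the centre of its underside. Its centre line stands about 131 mm from the rail's face, where the upper roller comes down when the lower one touches the rail.
- stack_top (a point): Centre of the stack's top face; axes as the stack's.
- sine_bar: Steel sine bar, 0.7 kg: a beam on two rollers, an end plate at one end; starts flat on its rollers on the bench. Origin under its middle, level with the roller bottoms; x runs along it away from the end plate, z up. Beam x +-72.5, y +-15, z 16 to 41 mm (from 7 mm for x within +-51); grip its flat sides at the middle. End plate x -78.5 to -72.5, z 22 to 50 mm: 9 mm above the top face.
- lower_roller (a point): Centre of the roller at the end-plate end (20 mm diameter, 30 mm long along y), 62.5 mm from the bar's middle; axes as the bar's.
- upper_roller (a point): Centre of the other roller, the same size; 125 mm between the two. With this one on the blocks and the lower one on the plate the bar slopes at 15 degrees.
- end_plate: End plate screwed to the low end of the bar (part of it), 6 mm thick, 30 mm wide, standing 9 mm above the bar's top face. Origin where its inner face meets the top face, middle of the width; axes as the bar's.
- wedge_steep: The steeper plain steel wedge, 15 degrees, 0.52 kg, 75 mm long (x) and 40 mm wide (y), 32 mm thick at its thick end (-x) and 12 mm at the thin end (+x). It starts lying on its base on the clipboard, 4 mm above the bench. Origin at the centre of its base; its sides are upright and parallel.
- wedge_steep_heel (a point): Lower edge of the wedge's thick end, middle of the width (37.5 mm from the origin towards -x); axes as the wedge's.
- wedge_steep_top (a point): Centre of the wedge's upper, sloping face (22 mm above the base); its z axis stands square on that face.
- wedge_shallow: The other steel wedge, 5 degrees, same length and width, 18.6 mm thick at its thick end and 12 mm at the thin end. Not wanted; origin at the centre of its base.
- v_block: Steel V-block, 49 x 52 x 34 mm, bystander, origin under its centre.
- setting_ring: Setting ring, 65 mm across, 23 mm high, bystander, origin under its centre.
- micrometer: Outside micrometer, 132 mm long, lying on the bench, bystander, origin under its centre.

How it is judged:
By the outcome, as a careful person would: the job done as asked, in the order asked, and still so for the second after the job is handed in, with the robot touching nothing.
It also fails if it takes over 61 s, if anything falls off the work surface, if the arm or the gripper's body presses on something with over 40 N, if the wrist force passes 120 N, or if a joint passes its speed limit or range.

## Robot

A 7-joint arm with a two-finger parallel gripper is mounted at the origin on the work surface; the furniture and walls round the work are solid. World frame = base frame: x ahead of the robot, y to its left, z up, the work surface at z = 0. Lengths are in mm, angles in rad, forces in N, time in s.
With the tool pointing down it reaches from about 425 to 975 mm from the base axis. Payload 16.7 kg.
Tool frame: the origin (TCP) lies on the centre line of the jaws, within the pads' length; the fingertips stand 11 mm ahead of it and the grasp point (between the pads) lies 8 mm behind it; z points along the fingers, y is the direction in which the jaws open and shut (so a half turn about z gives the same grasp; the last joint's range is limited). The gripper opens to 85 mm and grips with 20 to 120 N. Pads are 22 mm wide; open, the fingers measure 114 mm over their backs; the gripper's body (76 mm by 85 mm) begins 54 mm behind the grasp point. The pads swing forward as they close: fully open they stand 13 mm farther back than shut.
Start: joints at [-1.435, 0.426, 0.074, 1.606, -0.034, 1.111, -0.067], TCP at [189.657, 647.769, 208.502] pointing down, gripper open.
Joint ranges: [-2.85, 2.85], [-0.5, 2.14], [-1.23, 1.37], [0.21, 2.46], [-1.02, 4.16], [0.16, 2.05], [-2.73, 2.73]. Speed limits (rad/s): [1.89, 1.89, 2.39, 2.39, 3.01, 3.01, 3.01].

## Interface

Orientations are given as a unit quaternion [x, y, z, w].
In Python, from station import read_state, capture, job_done gives the robot as it stands. The module is installed in compiled form; this text tells all that it offers.
- The arm moves only by the tool carry_out, never from a script. Its argument "deltas" is a list of rows, each a list of 2 entries, a list of its own where there are three numbers: the shift along the tool's x, y, z in units of 25 mm (1.0 is 25 mm), then the turn, a rotation vector about the tool's x, y, z in units of 6 degrees (1.0 is 6 degrees). In form: [[[tx, ty, tz], [wx, wy, wz]], ...]. A call has 1 to 20 rows; each row shifts and turns the commanded pose from where the row before left it, along the tool's axes as they then stand; what a row does not reach is not made up. A row lasts 1/10 s, in which the tool goes at most 50 mm and 8.59 degrees, less where a joint would pass 70% of its speed; a pose out of reach is approached as far as the arm can. A call is refused whole if a number of a shift passes 1 or a number of a turn 1, either way. A call with a gripper value outside its range is refused whole. "jaw" is the opening, from 0 (shut) to 1 (fully open), set as the call begins (left out, the last holds). The fingers move at their own pace and stop on an object; "newtons" is the grip in N (left out, the last holds). Time passes only in rows, so rows that do not move let the fingers close. It gives the time, the measured TCP pose, the force and the opening at its end, in the units of the state.
- read_state(): the state, without advancing time (a new reading comes with each control period).
- capture(name): name is "side" or "top"; returns a dict with "image" (400x640x3 uint8, blue, green, red), "K" (3x3 intrinsics, pixels), "k1" (the pictures are not rectified: a ray, as slopes to the right and down, at radius r is drawn at 1 + k1 r^2 times it, then the intrinsics apply), "xyz" and "rotation" of the camera in the world. Camera axes: x right, y down, z forward; pixel columns grow to the right and rows downward; lengths in mm; the calibration is good to about 2 mm. A picture is of the moment at which its call begins. There is no depth.
- job_done(): hands the job in, once; it reports no verdict.
The state is a dict: "t": time; "q": joint angles; "joint_vel": joint speeds; "joint_torque": joint torques, N m; "eef_pos": TCP position; "tcp_rot": TCP orientation; "wrist_force": force on the tool from outside, world axes, zero at the start; "wrist_torque": the same for the moment, N m; "width": opening from 0.0 (shut) to 1.0 (fully open).
Only numpy, scipy, OpenCV 4.12 (cv2) and the standard library are available. Lean on these libraries where they do the work, as an engineer would, in place of code of your own. Each camera call takes 0.05 s, during which the arm holds its last target. There are 200 camera calls.

## Working session

There is one attempt and no reset: what is moved stays moved. The work goes in short steps, Python scripts to look and compute and a tool call to move; the robot and the scene stay as the last step left them, time stands still between calls to the robot, and variables do not carry over. Pictures are saved under pics/ and viewed, about 8 in all and at most 12, crops included, and the job is handed in when it is done.

Besides the shell and the picture viewer there is one more tool, called after "Emit:" by a JSON object that holds its "fn" and its "kwargs", one argument or row to a line. carry_out: Moves the arm, as the interface text tells. Its arguments: {"type":"object","properties":{"deltas":{"type":"array"},"jaw":{"type":"number"},"newtons":{"type":"number"}},"required":["deltas"]}

```bash
mkdir -p pics
cat > h.py <<'E'
import numpy as np, cv2
from station import read_state, capture, job_done
from scipy.spatial.transform import Rotation as R
def rot(c):
    r=np.array(c["rotation"],float)
    return r if r.shape==(3,3) else R.from_quat(r).as_matrix()
def und(c,uv):
    uv=np.array(uv,float).reshape(-1,2);K=np.array(c["K"]);d=(uv-K[:2,2])/[K[0,0],K[1,1]]
    s=d.copy()
    for _ in range(20): s=d/(1+c["k1"]*(s**2).sum(1,keepdims=True))
    return s
def ray(c,uv):
    s=und(c,uv);return np.array(c["xyz"],float),np.c_[s,np.ones(len(s))]@rot(c).T
def onz(c,uv,z):
    o,d=ray(c,uv);return o+d*((z-o[2])/d[:,2])[:,None]
def proj(c,P):
    p=(np.array(P,float).reshape(-1,3)-c["xyz"])@rot(c);s=p[:,:2]/p[:,2:]
    s=s*(1+c["k1"]*(s**2).sum(1,keepdims=True));K=np.array(c["K"]);return s*[K[0,0],K[1,1]]+K[:2,2]
E
python3 - <<'E'
from h import *
import pickle
for n in("side","top"):
    c=capture(n);pickle.dump(c,open(n+"0.pkl","wb"));cv2.imwrite(f"pics/{n}0.png",cv2.resize(c["image"],(800,500),interpolation=cv2.INTER_CUBIC))
    print(n,c["K"],c["k1"],c["xyz"],rot(c).round(3).tolist())
print(read_state())
E
```

```text
side [[406.50235422   0.         318.53413568]
 [  0.         406.50235422 195.8902387 ]
 [  0.           0.           1.        ]] -0.06844664507613168 [546.04920236 853.78853037 555.38436487] [[-0.996, 0.059, -0.059], [0.08, 0.476, -0.876], [-0.024, -0.877, -0.479]]
top [[518.6296063    0.         316.25214852]
 [  0.         518.6296063  201.61174265]
 [  0.           0.           1.        ]] -0.055784827855898333 [ 229.53929218  -51.03653862 1393.24763445] [[-0.025, -0.982, 0.185], [-0.999, 0.029, 0.018], [-0.023, -0.185, -0.983]]
{'t': 0.1, 'q': array([-1.43549089,  0.42667363,  0.07385652,  1.60655938, -0.03413609,
        1.11077699, -0.06704607]), 'joint_vel': array([ 1.47080239e-03, -9.18328914e-05,  8.25306868e-04, -1.68496385e-03,
       -1.96903200e-04, -6.86082521e-04, -1.11684526e-04]), 'joint_torque': array([ 7.17271672e-03, -9.51539683e+01,  3.77016485e+00, -4.64408970e+01,
        1.93835632e-02,  6.37436533e-03,  3.73455396e-05]), 'eef_pos': array([189.56182253, 647.42166467, 207.87071309]), 'tcp_rot': array([ 1.41920626e-01,  9.89877871e-01, -5.76327619e-04, -5.68403885e-05]), 'wrist_force': array([-0.2519971 ,  0.7368654 ,  0.89373334]), 'wrist_torque': array([-0.06134854,  0.03479766, -0.02137807]), 'width': 1.0002317429333714}
```

View pics/top0.png

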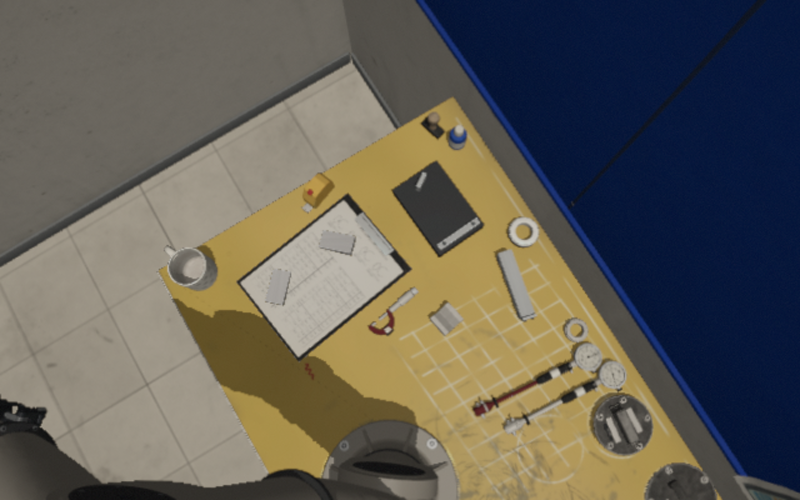

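View pics/side0.png

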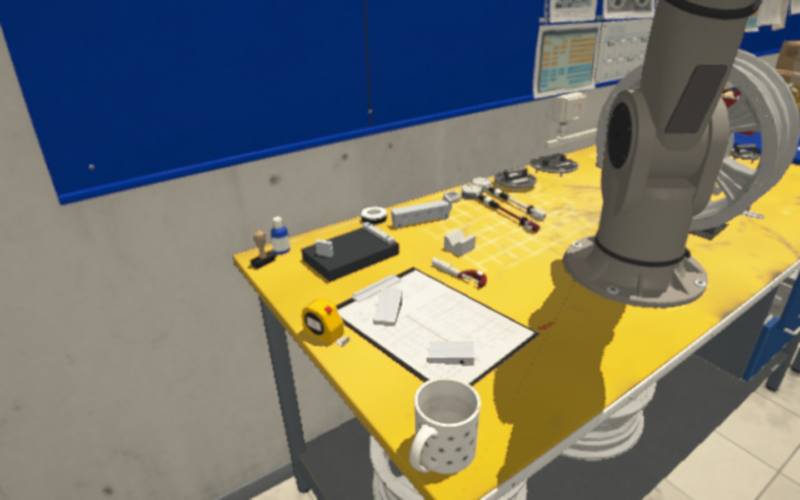

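Run:
```python
from h import *
import pickle
t=pickle.load(open("top0.pkl","rb"))["image"];s=pickle.load(open("side0.pkl","rb"))["image"]
cv2.imwrite("pics/t1.png",cv2.resize(t[125:275,190:450],None,fx=3,fy=3,interpolation=cv2.INTER_CUBIC))
cv2.imwrite("pics/s1.png",cv2.resize(s[155:300,235:385],None,fx=4,fy=4,interpolation=cv2.INTER_CUBIC))
```

```text
(no output)
```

View pics/t1.png

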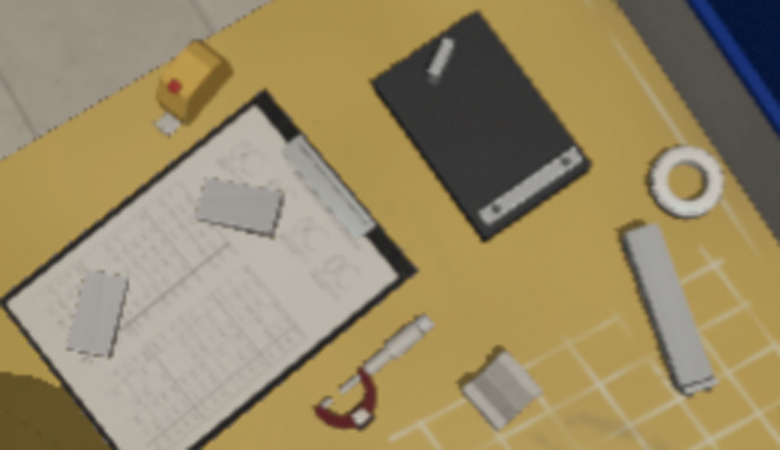

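View pics/s1.png

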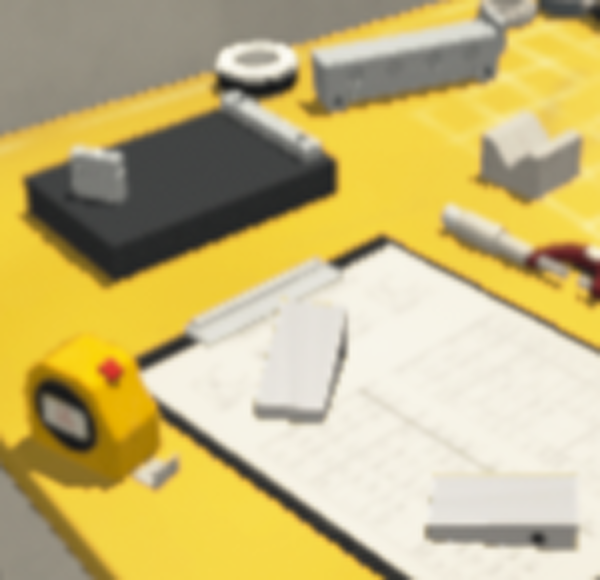

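```bash
cat > m.py <<'E'
from h import *
def segs(c,x0,y0,x1,y1,lo,hi,smax=60,amin=8,up=4):
    """quads of pixels with gray in lo..hi and saturation below smax, in original pixels"""
    im=cv2.resize(c["image"][y0:y1,x0:x1],None,fx=up,fy=up,interpolation=cv2.INTER_CUBIC)
    hsv=cv2.cvtColor(im,cv2.COLOR_BGR2HSV)
    m=((hsv[...,2]>=lo)&(hsv[...,2]<=hi)&(hsv[...,1]<=smax)).astype(np.uint8)
    out=[]
    for k in cv2.findContours(m,cv2.RETR_EXTERNAL,cv2.CHAIN_APPROX_NONE)[0]:
        a=cv2.contourArea(k)/up**2
        if a<amin: continue
        p=cv2.approxPolyDP(cv2.convexHull(k),1.2*up,True)[:,0]
        f=lambda q:(np.array(q,float)+.5)/up-.5+[x0,y0]
        r=cv2.minAreaRect(k)
        out.append((a,f(p),f(cv2.boxPoints(r))))
    return out
E
python3 - <<'E'
from m import *
import pickle
t=pickle.load(open("top0.pkl","rb"));s=pickle.load(open("side0.pkl","rb"))
np.set_printoptions(precision=1,suppress=True)
def show(n,c,box,lo,hi,z,smax=60):
    for a,p,b in segs(c,*box,lo,hi,smax):
        print(n,"A%.0f"%a);print(np.c_[p,onz(c,p,z)[:,:2]]);b=onz(c,b,z);print(" rect c",b.mean(0)[:2],np.linalg.norm(b[1]-b[0]),np.linalg.norm(b[2]-b[1]), np.degrees(np.arctan2(*(b[1]-b[0])[1::-1])))
show("plate",t,(308,125,392,210),0,75,30,255)
show("rail",t,(345,168,390,205),100,255,41,60)
show("block",t,(325,132,345,156),90,255,62,60)
show("bar",t,(393,196,432,258),100,255,41,60)
show("wA",t,(252,180,288,206),100,182,20,60)
show("wB",t,(210,210,235,247),100,182,16,60)
print(s["image"].shape)
for r in (t["image"][184:204:2,252:288]).max(2): print(r.tolist())
E
```

```text
plate A51
[[312.1 202.4 485.  -15.5]
 [315.6 199.9 491.5 -25.1]
 [323.4 209.4 465.1 -45.1]
 [316.9 209.4 465.6 -27.8]]
 rect c [474.6 -29.8] 14.441163778393324 34.14339057612475 -50.476491078722475
plate A2518
[[ 348.1  129.1  686.7 -119.3]
 [ 385.9  178.9  543.5 -215.6]
 [ 384.9  181.9  535.3 -212.5]
 [ 351.1  204.9  475.1 -119.5]
 [ 313.9  152.4  623.4  -23.6]]
 rect c [ 582.3 -119.8] 122.35732763504511 182.78096751667326 -55.059686459504746
rail A218
[[ 381.6  173.9  555.  -203.6]
 [ 382.9  178.9  541.2 -206.3]
 [ 353.6  198.9  489.1 -126.1]
 [ 350.1  197.6  492.8 -117. ]
 [ 349.6  194.6  500.9 -116. ]]
 rect c [ 521.5 -161.8] 106.5092286991708 16.525288100357145 -56.72200775037549
block A55
[[339.6 137.4 653.6 -94.1]
 [340.6 140.6 644.5 -96.5]
 [334.4 150.6 617.3 -78.9]
 [332.1 147.9 625.1 -73.2]
 [336.9 137.9 652.5 -86.7]]
 rect c [635.9 -85.6] 39.24606299576377 12.663020954210749 -26.35638556355508
bar A671
[[ 403.1  200.1  481.9 -257. ]
 [ 408.1  199.4  483.5 -270.4]
 [ 428.9  251.6  343.6 -316.4]
 [ 425.9  254.1  337.4 -308.2]
 [ 416.9  255.4  334.8 -284.7]
 [ 397.9  203.4  4
[... 2165 characters left out ...]
62, 160, 160, 160, 160, 160, 160, 159, 160, 160, 160, 160, 159, 159, 159, 159, 159, 159, 159, 160, 159, 160, 159, 160, 161, 152, 104, 134, 180, 186, 186, 187]
[180, 176, 176, 169, 141, 129, 128, 141, 150, 161, 163, 157, 158, 159, 160, 160, 159, 159, 158, 158, 158, 158, 158, 158, 158, 158, 158, 157, 151, 128, 131, 176, 186, 187, 187, 187]
[182, 184, 183, 184, 184, 184, 183, 174, 163, 166, 169, 165, 134, 125, 128, 124, 120, 134, 149, 160, 161, 157, 157, 158, 160, 159, 160, 160, 150, 106, 142, 183, 187, 187, 187, 184]
[179, 179, 184, 182, 177, 174, 181, 185, 185, 184, 180, 177, 183, 185, 185, 183, 178, 177, 176, 164, 117, 96, 105, 115, 116, 115, 124, 127, 117, 136, 181, 183, 181, 183, 182, 180]
```

Run:
```python
from m import *
import pickle
t=pickle.load(open("top0.pkl","rb"));s=pickle.load(open("side0.pkl","rb"))
T=t["image"].max(2)
print("bar rows");
for r in range(198,258,4): print(r,T[r,394:432].tolist())
print("block")
for r in range(135,154,1): print(r,T[r,328:345].tolist())
print("rail")
for r in range(172,203,3): print(r,T[r,346:388].tolist())
im=np.hstack([cv2.resize(s["image"][225:265,292:328],None,fx=10,fy=10,interpolation=cv2.INTER_CUBIC),cv2.resize(s["image"][262:302,338:384],None,fx=9,fy=10,interpolation=cv2.INTER_CUBIC)])
im=np.clip((im.astype(float)-90)*1.6,0,255).astype(np.uint8)
cv2.imwrite("pics/w.png",im);print(im.shape)
```

```text
bar rows
198 [176, 176, 174, 175, 173, 169, 154, 127, 124, 125, 146, 168, 171, 171, 171, 171, 170, 170, 170, 167, 162, 159, 157, 147, 135, 147, 158, 159, 161, 165, 169, 169, 169, 170, 170, 169, 169, 169]
202 [171, 150, 111, 101, 111, 135, 150, 154, 157, 161, 160, 161, 161, 162, 161, 163, 168, 171, 171, 171, 170, 171, 170, 171, 170, 171, 171, 170, 171, 170, 171, 171, 171, 171, 170, 170, 171, 170]
206 [177, 172, 147, 91, 71, 100, 139, 156, 158, 160, 161, 162, 161, 162, 163, 161, 161, 165, 169, 172, 172, 171, 172, 171, 172, 171, 172, 171, 172, 172, 172, 172, 172, 172, 171, 172, 171, 172]
210 [178, 177, 175, 156, 102, 76, 93, 131, 156, 158, 159, 161, 161, 162, 162, 164, 162, 162, 164, 169, 172, 173, 173, 172, 172, 173, 173, 173, 173, 173, 177, 179, 178, 175, 174, 174, 174, 173]
214 [177, 177, 177, 177, 172, 149, 95, 75, 102, 141, 158, 159, 160, 162, 162, 162, 163, 163, 162, 162, 166, 170, 173, 173, 173, 173, 173, 174, 176, 178, 181, 184, 184, 183, 184, 182, 178, 174]
218 [178, 177, 177, 177, 177, 175, 159, 111, 82, 96, 137, 159, 159, 160, 161, 162, 162, 162, 163, 162, 162, 165, 173, 181,
[... 4738 characters left out ...]
, 176, 176, 176, 177, 176, 177, 176, 176, 176, 176, 176, 176, 176, 176]
196 [49, 56, 59, 85, 131, 157, 159, 157, 148, 138, 142, 129, 102, 70, 59, 56, 51, 48, 62, 103, 146, 167, 174, 175, 176, 176, 177, 177, 176, 177, 176, 177, 177, 177, 177, 177, 177, 176, 177, 177, 177, 177]
199 [106, 48, 47, 55, 60, 84, 114, 112, 84, 63, 58, 54, 48, 46, 83, 133, 163, 170, 176, 176, 176, 176, 177, 176, 177, 177, 177, 177, 177, 177, 178, 177, 177, 177, 178, 177, 177, 176, 177, 177, 177, 177]
202 [176, 163, 108, 53, 44, 55, 56, 54, 51, 61, 92, 134, 168, 175, 177, 177, 177, 177, 177, 177, 177, 177, 177, 177, 177, 177, 177, 177, 177, 178, 177, 178, 178, 178, 178, 178, 178, 178, 178, 178, 178, 177]
(400, 774, 3)
```

View pics/w.png

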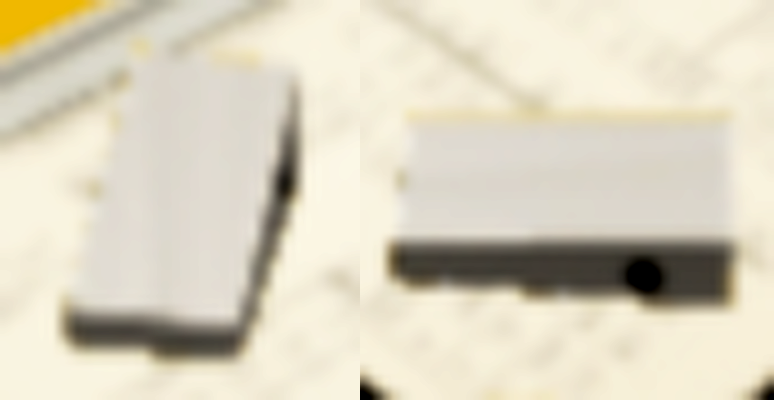

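Run:
```python
from m import *
import pickle
t=pickle.load(open("top0.pkl","rb"));s=pickle.load(open("side0.pkl","rb"))
np.set_printoptions(precision=1,suppress=True)
def edges(P): 
    for i in range(len(P)):
        d=P[(i+1)%len(P)]-P[i]
        print("   ",P[i],"->",P[(i+1)%len(P)],"L%.1f a%.1f"%(np.hypot(*d[:2]),np.degrees(np.arctan2(d[1],d[0]))))
def mr(n,c,box,lo,hi,z,smax=60,amin=8):
    for a,p,b in segs(c,*box,lo,hi,smax,amin):
        print(n,"area",round(a),"rect centre",onz(c,b,z).mean(0)[:2]);edges(onz(c,b,z)[:,:2])
mr("bar top",t,(393,196,432,258),140,170,41,45,50)
mr("rail top",t,(345,168,390,205),115,170,41,45,50)
mr("block top",t,(330,134,345,152),106,170,62.35,60)
S=s["image"]
wA=onz(s,[[305.5,230],[321.5,231.8]],36),onz(s,[[316.2,257.5],[298.5,256.2]],16)
print("wA side view");edges(np.vstack(wA)[:,:2]);print(np.vstack(wA).mean(0))
f=lambda q:np.array(q,float)/3+[190,125]-.33
q=f([[283,188],[274,236],[196,219],[203,178]])
wA=np.vstack([onz(t,q[:2],36),onz(t,q[2:],16)])
print("wA top view");edges(wA[:,:2]);print(wA.mean(0))
g=lambda q:np.array(q,float)/4+[235,155]-.375
# side: rail top edge facing blocks, block top, bar top, plate
print("rail side view");edges(onz(s,g([[222,97],[240,91],[322,146],[305,158]]),41)[:,:2])
print("plate side view");edges(onz(s,g([[26,180],[110,248],[337,162],[240,90]]),30)[:,:2])
print("block side top");edges(onz(s,g([[70,150],[75,146],[126,155],[122,162]]),62.35)[:,:2])
print("bar side top");edges(onz(s,g([[314,56],[322,47],[492,22],[497,33]]),41)[:,:2])
```

```text
bar top area 561 rect centre [ 412.6 -278.5]
    [ 476.4 -243.8] -> [ 485.8 -272.2] L29.9 a-71.6
    [ 485.8 -272.2] -> [ 348.6 -312.9] L143.1 a-163.5
    [ 348.6 -312.9] -> [ 339.5 -285. ] L29.4 a108.1
    [ 339.5 -285. ] -> [ 476.4 -243.8] L142.9 a16.7
rail top area 192 rect centre [ 521.5 -161.8]
    [ 499.1 -113.7] -> [ 556.9 -201.8] L105.4 a-56.8
    [ 556.9 -201.8] -> [ 543.7 -209.8] L15.4 a-148.7
    [ 543.7 -209.8] -> [ 486.1 -121.8] L105.2 a123.2
    [ 486.1 -121.8] -> [ 499.1 -113.7] L15.3 a32.0
block top area 46 rect centre [636.4 -85.8]
    [622.4 -72.9] -> [655.5 -88.9] L36.8 a-25.7
    [655.5 -88.9] -> [650.4 -98.6] L10.9 a-117.6
    [650.4 -98.6] -> [617.4 -82.6] L36.7 a154.2
    [617.4 -82.6] -> [622.4 -72.9] L10.9 a62.6
wA side view
    [525.5  64.8] -> [489.3  76.6] L38.0 a162.0
    [489.3  76.6] -> [507.2 145.3] L71.0 a75.4
    [507.2 145.3] -> [545.3 136.3] L39.2 a-13.2
    [545.3 136.3] -> [525.5  64.8] L74.3 a-105.5
[516.8 105.7  26. ]
wA top view
    [527.1  58.8] -> [483.7  67.4] L44.2 a168.8
    [483.7  67.4] -> [505.2 139.7] L75.4 a73.5
    [505.2 139.7] -> 
[... 266 characters left out ...]
   [502.4 -99. ] -> [ 555.8 -198.5] L112.9 a-61.8
plate side view
    [ 689.7 -111.7] -> [629.5 -16.9] L112.3 a122.4
    [629.5 -16.9] -> [ 480.3 -111. ] L176.4 a-147.8
    [ 480.3 -111. ] -> [ 542.5 -231. ] L135.2 a-62.6
    [ 542.5 -231. ] -> [ 689.7 -111.7] L189.5 a39.0
block side top
    [655.6 -89.5] -> [652.6 -94.7] L6.0 a-119.3
    [652.6 -94.7] -> [618.8 -77.9] L37.7 a153.7
    [618.8 -77.9] -> [621.1 -68.7] L9.5 a76.3
    [621.1 -68.7] -> [655.6 -89.5] L40.3 a-31.1
bar side top
    [ 485.3 -259.7] -> [ 478.2 -275.2] L17.1 a-114.8
    [ 478.2 -275.2] -> [ 342.4 -304.7] L139.0 a-167.7
    [ 342.4 -304.7] -> [ 342.  -283.4] L21.4 a90.9
    [ 342.  -283.4] -> [ 485.3 -259.7] L145.3 a9.4
```

Emit:
{"fn": "carry_out", "kwargs": {
  "deltas": [
    [[-1,0,0],[0,0,0.35]],
    [[-1,0,0],[0,0,0.35]],
    [[-1,0,0],[0,0,0.35]],
    [[-1,0,0],[0,0,0.35]],
    [[-1,0,0],[0,0,0.35]],
    [[-1,0,0],[0,0,0.35]],
    [[-1,0,0],[0,0,0.35]],
    [[-1,0,0],[0,0,0.35]],
    [[-1,0,0],[0,0,0.35]],
    [[-1,0,0],[0,0,0.35]],
    [[-1,0,0],[0,0,0.35]],
    [[-1,0,0],[0,0,0.35]],
    [[-1,0,0],[0,0,0.35]],
    [[-1,0,0],[0,0,0.35]],
    [[-1,0,0],[0,0,0.35]],
    [[-1,0,0],[0,0,0.35]],
    [[-1,0,0],[0,0,0.35]],
    [[-1,0,0],[0,0,0.35]],
    [[-1,0,0],[0,0,0.35]],
    [[-1,0,0],[0,0,0.35]]
  ],
  "jaw": 1,
  "newtons": 40
}}

```text
t: 2.1
eef_pos: [584.9, 356.8, 208.5]
tcp_rot: [0.489, 0.873, -0.0, -0.0]
wrist_force: [0.1, 0.3, 0.7]
width: 1.002
```

Emit:
{"fn": "carry_out", "kwargs": {
  "deltas": [
    [[-1,0,0],[0,0,0.4]],
    [[-1,0,0],[0,0,0.4]],
    [[-1,0,0],[0,0,0.4]],
    [[-1,0,0],[0,0,0.4]],
    [[-1,0,0],[0,0,0.4]],
    [[-1,0,0],[0,0,0.4]],
    [[-1,0,0],[0,0,0.4]],
    [[-1,0,0],[0,0,0.4]],
    [[-1,0,0],[0,0,0.4]],
    [[-1,0,0],[0,0,0.4]],
    [[-1,0,0],[0,0,0.4]],
    [[-1,0,0],[0,0,0.4]],
    [[-1,0,0],[0,0,0.4]],
    [[-1,0,0],[0,0,0.4]],
    [[-1,0,0],[0,0,0.4]],
    [[-1,0,0],[0,0,0.4]],
    [[-1,0,0],[0,0,0.4]],
    [[-1,0,0],[0,0,0.4]],
    [[-1,0,0],[0,0,0.4]],
    [[-1,0,0],[0,0,0.4]]
  ]
}}

```text
t: 4.1
eef_pos: [658.2, -123.2, 208.5]
tcp_rot: [0.801, 0.598, -0.0, -0.0]
wrist_force: [-0.2, -0.3, -0.7]
width: 1.0
```

```bash
cat > mv.py <<'E'
from h import *
from scipy.linalg import logm, expm
def T(p,Rm): M=np.eye(4);M[:3,:3]=Rm;M[:3,3]=p;return M
def cur(): s=read_state();return T(s["eef_pos"],R.from_quat(s["tcp_rot"]).as_matrix())
def tool(yaw_y,tilt=0):
    """tool down, jaw axis (y) at yaw_y deg; tilt deg about tool y"""
    y=np.radians(yaw_y);Y=np.array([np.cos(y),np.sin(y),0]);Z=np.array([0,0,-1.]);X=np.cross(Y,Z)
    return np.c_[X,Y,Z]@R.from_euler('y',tilt,degrees=True).as_matrix()
def plan(p,Rm,n,start=None):
    C=cur() if start is None else start
    D=np.linalg.inv(C)@T(p,Rm);w=R.from_matrix(D[:3,:3]).as_rotvec()/n
    A=R.from_rotvec(w).as_matrix();S=sum(np.linalg.matrix_power(A,k) for k in range(n))
    v=np.linalg.solve(S,D[:3,3]);print(n,"rows shift",(v/25).round(3).tolist(),"turn",(np.degrees(w)/6).round(3).tolist())
E
python3 - <<'E'
from mv import *
s=read_state();print(s["t"],s["eef_pos"],s["tcp_rot"],s["q"].round(2))
plan([412.5,-278.5,120],tool(-73.4),12)
E
```

```text
4.1 [ 658.23382408 -123.16384198  208.52520224] [ 8.01348703e-01  5.98197506e-01 -1.46005861e-05 -8.59964070e-06] [-0.36  0.48  0.63  1.64 -0.31  1.12  0.06]
12 rows shift [-0.975, -0.263, 0.295] turn [-0.0, 0.0, 0.79]
```

Emit:
{"fn": "carry_out", "kwargs": {
  "deltas": [
    [[-0.975,-0.263,0.295],[0,0,0.79]],
    [[-0.975,-0.263,0.295],[0,0,0.79]],
    [[-0.975,-0.263,0.295],[0,0,0.79]],
    [[-0.975,-0.263,0.295],[0,0,0.79]],
    [[-0.975,-0.263,0.295],[0,0,0.79]],
    [[-0.975,-0.263,0.295],[0,0,0.79]],
    [[-0.975,-0.263,0.295],[0,0,0.79]],
    [[-0.975,-0.263,0.295],[0,0,0.79]],
    [[-0.975,-0.263,0.295],[0,0,0.79]],
    [[-0.975,-0.263,0.295],[0,0,0.79]],
    [[-0.975,-0.263,0.295],[0,0,0.79]],
    [[-0.975,-0.263,0.295],[0,0,0.79]],
    [[0,0,0],[0,0,0]]
  ]
}}

```text
t: 5.4
eef_pos: [409.7, -278.1, 119.3]
tcp_rot: [0.99, 0.142, -0.001, -0.001]
wrist_force: [1.0, 0.2, -0.1]
width: 0.999
```

Run:
```python
from mv import *
s=read_state();print(s["t"],s["eef_pos"],s["tcp_rot"],s["q"].round(2))
plan([412.5,-278.5,20],tool(-73.4),5)
c=capture("side");im=c["image"][120:220,290:420]
cv2.imwrite("pics/a.png",cv2.resize(im,None,fx=5,fy=5,interpolation=cv2.INTER_CUBIC))
```

```text
5.4 [ 409.73706963 -278.13888725  119.32755775] [ 9.89818143e-01  1.42333636e-01 -6.86960141e-04 -8.41950497e-04] [-0.3   0.36  0.94  2.13 -0.4   0.84 -0.41]
5 rows shift [0.021, 0.01, 0.795] turn [-0.004, 0.002, -0.008]
```

View pics/a.png

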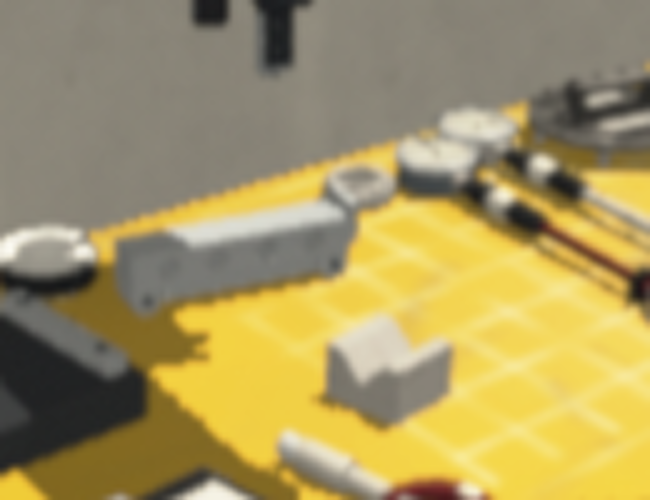

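Emit:
{"fn": "carry_out", "kwargs": {
  "deltas": [
    [[0.02,0.01,0.8],[0,0,0]],
    [[0.02,0.01,0.8],[0,0,0]],
    [[0.02,0.01,0.8],[0,0,0]],
    [[0.02,0.01,0.8],[0,0,0]],
    [[0.02,0.01,0.4],[0,0,0]],
    [[0,0,0.35],[0,0,0]]
  ]
}}

```text
t: 6.05
eef_pos: [416.7, -278.3, 20.9]
tcp_rot: [0.989, 0.146, -0.0, 0.0]
wrist_force: [0.7, -0.2, -0.6]
width: 1.001
```

Emit:
{"fn": "carry_out", "kwargs": {
  "deltas": [
    [[0,0,0],[0,0,0]],
    [[0,0,0],[0,0,0]],
    [[0,0,0],[0,0,0]],
    [[0,0,0],[0,0,0]],
    [[0,0,0],[0,0,0]],
    [[0,0,0],[0,0,0]],
    [[0,0,0],[0,0,0]],
    [[0,0,0],[0,0,0]],
    [[0,0,0],[0,0,0]],
    [[0,0,0],[0,0,0]]
  ],
  "jaw": 0.2,
  "newtons": 40
}}

```text
t: 7.05
eef_pos: [416.3, -278.0, 21.3]
tcp_rot: [0.989, 0.146, -0.0, 0.0]
wrist_force: [-0.0, 0.6, 0.3]
width: 0.203
```

Run:
```python
from mv import *
s=capture("side");t=capture("top")
a=cv2.resize(s["image"][110:230,270:420],None,fx=2.6,fy=2.6,interpolation=cv2.INTER_CUBIC)
b=cv2.resize(t["image"][180:300,360:510],None,fx=2.6,fy=2.6,interpolation=cv2.INTER_CUBIC)
cv2.imwrite("pics/b.png",np.hstack([a,b]));st=read_state();print(st["eef_pos"],proj(s,st["eef_pos"]),proj(t,st["eef_pos"]),st["width"])
```

```text
[ 416.31848729 -277.97927184   21.25787898] [[335.20519626 170.73135815]] [[411.30869639 225.4464185 ]] 0.1996787119317022
```

View pics/b.png

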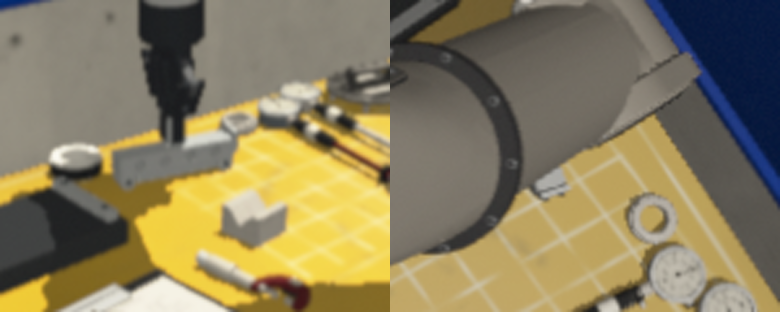

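Run:
```python
from mv import *
import pickle
s=capture("side");o=pickle.load(open("side0.pkl","rb"))["image"].max(2);n=s["image"].max(2)
for r in range(152,186,2): print(r,n[r,310:364:2].tolist(),"\n    ",o[r,310:364:2].tolist())
```

```text
152 [136, 136, 137, 138, 139, 137, 137, 136, 136, 135, 120, 47, 31, 31, 30, 44, 41, 40, 124, 139, 146, 160, 185, 206, 224, 224, 223] 
     [138, 139, 139, 140, 140, 139, 140, 138, 138, 137, 137, 137, 136, 136, 139, 139, 139, 138, 139, 142, 148, 162, 188, 210, 226, 226, 225]
154 [136, 137, 138, 138, 137, 136, 137, 137, 135, 134, 123, 44, 45, 36, 32, 41, 98, 124, 158, 201, 219, 235, 233, 216, 184, 159, 146] 
     [138, 139, 140, 140, 139, 138, 140, 139, 137, 136, 136, 138, 138, 139, 139, 139, 140, 150, 161, 204, 221, 237, 234, 219, 187, 160, 148]
156 [136, 136, 137, 137, 136, 135, 137, 136, 136, 134, 124, 42, 86, 58, 32, 80, 199, 224, 235, 240, 241, 241, 212, 189, 183, 155, 155] 
     [138, 139, 139, 140, 138, 137, 139, 138, 137, 136, 138, 138, 139, 141, 157, 173, 214, 226, 237, 242, 243, 243, 216, 192, 186, 157, 158]
158 [136, 136, 137, 137, 136, 135, 136, 136, 136, 136, 122, 43, 94, 62, 33, 87, 231, 241, 241, 241, 239, 238, 172, 133, 189, 179, 184] 
     [139, 138, 139, 140, 138, 137, 138, 138, 139, 138, 140, 158, 172, 213, 232, 238, 241, 242, 243, 242, 241, 240, 175, 135, 192, 181, 
[... 2954 characters left out ...]
  [202, 187, 128, 115, 104, 99, 125, 130, 133, 157, 158, 174, 219, 225, 240, 240, 243, 244, 244, 243, 244, 244, 245, 244, 243, 243, 243]
182 [126, 127, 127, 122, 120, 120, 128, 129, 129, 129, 130, 131, 220, 238, 243, 244, 244, 243, 243, 242, 242, 242, 243, 244, 243, 242, 243] 
     [215, 139, 130, 125, 145, 152, 206, 219, 225, 240, 241, 242, 244, 244, 245, 245, 245, 244, 244, 243, 243, 244, 245, 245, 244, 244, 244]
184 [128, 128, 129, 129, 129, 129, 129, 130, 131, 131, 131, 131, 147, 221, 244, 244, 244, 243, 242, 242, 242, 242, 242, 244, 246, 245, 241] 
     [242, 224, 219, 219, 236, 240, 243, 244, 244, 245, 245, 245, 245, 245, 245, 246, 246, 245, 244, 244, 243, 243, 244, 245, 247, 246, 243]
```

Emit:
{"fn": "carry_out", "kwargs": {
  "deltas": [
    [[0,0,0],[0,0,0]],
    [[0,0,0],[0,0,0]],
    [[0,0,0],[0,0,0]],
    [[0,0,0],[0,0,0]]
  ],
  "jaw": 0.05,
  "newtons": 20
}}

```text
t: 7.6
eef_pos: [416.3, -277.9, 21.3]
tcp_rot: [0.989, 0.146, -0.0, 0.0]
wrist_force: [-0.2, -0.1, -0.2]
width: 0.046
```

Run:
```python
from mv import *
s=capture("side")
print("near open tip",proj(s,[397.5,-237.5,121]),"obs ~345,134")
print("far open tip",proj(s,[422,-319,121]))
for z in (10,21,41): print(z,proj(s,[416.3,-278,z]))
print("bar corners",proj(s,[[478,-244,41],[487,-272,41],[349,-313,41],[340,-285,41],[478,-244,16]]))
print("front face foot pts z=7", onz(s,[[340,177.5]],7), "back-edge z41",onz(s,[[335,158],[335,166.5]],41))
print("finger tip row165 ray at z", [ (z,onz(s,[[335,165.5]],z)[0].round(0).tolist()) for z in (10,41,60)])
import pickle
n=s["image"].max(2);o=pickle.load(open("side0.pkl","rb"))["image"].max(2)
for r in range(156,172): print(r,n[r,328:346].tolist())
```

```text
near open tip [[343.14011493 144.9774511 ]] obs ~345,134
far open tip [[331.64259478 135.66076014]]
10 [[335.22736614 174.01991528]]
21 [[335.21075951 170.80390794]]
41 [[335.17983726 164.88863799]]
bar corners [[315.93796083 170.68222815]
 [312.30243033 166.96817004]
 [355.10682851 159.19159651]
 [359.42857697 162.62743447]
 [316.16267767 178.21083203]]
front face foot pts z=7 [[ 403.96054133 -257.84555572    7.        ]] back-edge z41 [[ 410.69990101 -330.84543977   41.        ]
 [ 418.21964484 -266.27703358   41.        ]]
finger tip row165 ray at z [(10, [410.0, -342.0, 10.0]), (41, [417.0, -274.0, 41.0]), (60, [422.0, -232.0, 60.0])]
156 [134, 134, 135, 123, 83, 82, 93, 60, 36, 33, 33, 55, 125, 193, 210, 214, 224, 232]
157 [135, 135, 135, 124, 84, 83, 95, 61, 35, 34, 33, 74, 158, 224, 234, 235, 237, 240]
158 [136, 136, 136, 127, 86, 83, 96, 62, 36, 32, 34, 84, 171, 230, 239, 240, 241, 241]
159 [155, 157, 156, 143, 94, 84, 96, 65, 38, 34, 35, 87, 174, 231, 239, 240, 240, 240]
160 [204, 211, 205, 178, 109, 85, 97, 68, 40, 36, 36, 87, 174, 230, 238, 238, 238, 237]
161 [231, 234, 23
[... 302 characters left out ...]
 131, 181, 212, 219, 218, 216, 214]
165 [155, 146, 134, 124, 114, 115, 131, 128, 110, 107, 125, 169, 197, 210, 211, 208, 200, 191]
166 [118, 114, 111, 110, 109, 114, 129, 128, 116, 112, 133, 176, 188, 187, 181, 172, 163, 154]
167 [110, 109, 109, 110, 110, 113, 117, 118, 115, 116, 127, 151, 153, 150, 141, 131, 126, 125]
168 [111, 113, 113, 115, 115, 115, 117, 118, 119, 119, 122, 127, 127, 123, 117, 112, 111, 117]
169 [117, 117, 118, 118, 118, 116, 117, 119, 121, 121, 121, 122, 120, 116, 112, 110, 110, 115]
170 [120, 120, 120, 120, 116, 113, 113, 116, 120, 121, 121, 121, 120, 116, 112, 112, 115, 120]
171 [121, 122, 120, 119, 113, 111, 111, 114, 119, 122, 122, 122, 122, 121, 115, 116, 122, 123]
```

Emit:
{"fn": "carry_out", "kwargs": {
  "deltas": [
    [[0,0,0.04],[0,0,0]],
    [[0,0,0.04],[0,0,0]],
    [[0,0,0],[0,0,0]]
  ]
}}

```text
t: 7.95
eef_pos: [416.2, -277.9, 19.1]
tcp_rot: [0.989, 0.146, -0.0, -0.0]
wrist_force: [0.5, 0.5, 0.2]
width: 0.051
```

Run:
```python
from mv import *
s=capture("side")
cv2.imwrite("pics/c.png",cv2.resize(s["image"][110:190,300:370],None,fx=7,fy=7,interpolation=cv2.INTER_CUBIC))
```

```text
(no output)
```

View pics/c.png

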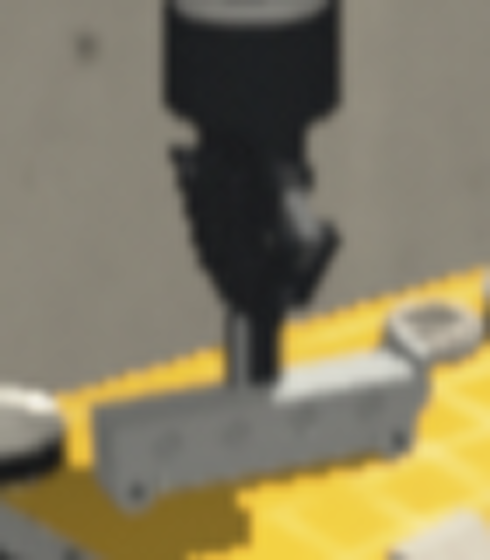

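Emit:
{"fn": "carry_out", "kwargs": {
  "deltas": [
    [[0,0,0.04],[0,0,0]],
    [[0,0,0.04],[0,0,0]],
    [[0,0,0],[0,0,0]]
  ]
}}

```text
t: 8.3
eef_pos: [416.6, -278.4, 18.2]
tcp_rot: [0.989, 0.146, 0.001, -0.0]
wrist_force: [-5.6, 5.0, 30.3]
width: 0.055
```

Run:
```python
from mv import *
s=capture("side");n=s["image"].max(2)
for r in range(158,172): print(r,n[r,326:346].tolist())
st=read_state();print(st["eef_pos"],st["wrist_force"],st["q"].tolist())
```

```text
158 [136, 135, 137, 137, 137, 129, 87, 86, 96, 61, 34, 33, 35, 84, 171, 230, 239, 240, 241, 241]
159 [138, 142, 155, 157, 157, 146, 96, 86, 96, 61, 36, 32, 34, 86, 174, 231, 240, 240, 240, 240]
160 [158, 171, 204, 210, 202, 169, 102, 87, 96, 62, 36, 34, 34, 87, 174, 230, 238, 238, 238, 237]
161 [210, 218, 231, 234, 227, 181, 105, 86, 97, 64, 37, 34, 35, 86, 171, 227, 234, 233, 232, 230]
162 [233, 235, 238, 239, 231, 182, 104, 86, 97, 63, 37, 34, 35, 83, 164, 219, 226, 225, 224, 222]
163 [235, 234, 235, 234, 225, 169, 98, 87, 97, 63, 36, 35, 39, 85, 160, 210, 219, 220, 219, 219]
164 [222, 215, 211, 203, 184, 139, 92, 90, 97, 68, 48, 52, 65, 109, 174, 210, 218, 218, 217, 213]
165 [174, 161, 155, 145, 131, 114, 98, 99, 103, 87, 80, 87, 103, 144, 190, 208, 210, 207, 200, 192]
166 [125, 120, 117, 115, 111, 109, 107, 106, 109, 104, 103, 108, 121, 155, 179, 180, 175, 170, 163, 154]
167 [110, 109, 110, 109, 109, 110, 110, 111, 113, 113, 114, 116, 123, 141, 148, 142, 135, 129, 126, 126]
168 [110, 111, 112, 113, 113, 114, 115, 116, 117, 117, 119, 120, 122, 125, 126, 122, 116, 112, 111, 117]
169 [115, 116, 117, 118, 118, 119, 118, 116, 115, 119, 121, 121, 122, 122, 121, 116, 112, 110, 110, 116]
170 [119, 120, 120, 120, 121, 120, 117, 112, 112, 116, 120, 121, 122, 122, 120, 115, 112, 112, 115, 119]
171 [120, 121, 121, 121, 121, 118, 114, 111, 111, 115, 120, 122, 122, 122, 121, 117, 114, 117, 122, 123]
[ 416.61727636 -278.32729661   18.20589776] [-6.1030885   3.20815616 30.92482497] [-0.12622109199758522, 0.5325581530362793, 0.7387310791208889, 2.17238626079709, -0.6038324035836267, 0.6481292852835714, -0.23661545782232138]
```

Emit:
{"fn": "carry_out", "kwargs": {
  "deltas": [
    [[0,0,-0.2],[0,0,0]],
    [[0,0,-0.4],[0,0,0]],
    [[0,0,-0.4],[0,0,0]],
    [[0,0,0],[0,0,0]],
    [[0,0,0],[0,0,0]],
    [[0,0,0],[0,0,0]],
    [[0,0,0],[0,0,0]],
    [[0,0,0],[0,0,0]],
    [[0,0,0],[0,0,0]],
    [[-0.15,0,0],[0,0,0]]
  ],
  "jaw": 1
}}

```text
t: 9.35
eef_pos: [412.9, -279.0, 42.2]
tcp_rot: [0.989, 0.146, -0.0, 0.0]
wrist_force: [0.1, -0.6, -0.4]
width: 1.002
```

Emit:
{"fn": "carry_out", "kwargs": {
  "deltas": [
    [[0,0,0.5],[0,0,0]],
    [[0,0,0.5],[0,0,0]],
    [[0,0,0.4],[0,0,0]],
    [[0,0,0.4],[0,0,0]],
    [[0,0,0.3],[0,0,0]],
    [[0,0,0.2],[0,0,0]]
  ]
}}

```text
t: 9.95
eef_pos: [412.4, -279.0, -16.1]
tcp_rot: [0.989, 0.146, -0.0, -0.0]
wrist_force: [0.7, -1.1, -0.5]
width: 1.0
```

Emit:
{"fn": "carry_out", "kwargs": {
  "deltas": [
    [[0,0,-0.12],[0,0,0]],
    [[0,0,0],[0,0,0]],
    [[0,0,0],[0,0,0]],
    [[0,0,0],[0,0,0]],
    [[0,0,0],[0,0,0]],
    [[0,0,0],[0,0,0]],
    [[0,0,0],[0,0,0]],
    [[0,0,0],[0,0,0]]
  ],
  "jaw": 0.2,
  "newtons": 50
}}

```text
t: 10.75
eef_pos: [413.1, -279.2, -11.8]
tcp_rot: [0.989, 0.146, 0.0, 0.0]
wrist_force: [-0.5, 0.3, 7.7]
width: 0.343
```

Emit:
{"fn": "carry_out", "kwargs": {
  "deltas": [
    [[0,0,-0.3],[0,0,0]],
    [[0,0,-0.8],[0,0,0]],
    [[0,0,-0.8],[0,0,0]],
    [[0,0,-0.8],[0,0,0]],
    [[0,0,-0.8],[0,0,0]],
    [[0,0,-0.5],[0,0,0]]
  ]
}}

```text
t: 11.35
eef_pos: [412.8, -279.0, 89.1]
tcp_rot: [0.989, 0.146, 0.0, 0.0]
wrist_force: [0.5, 0.8, -5.3]
width: 0.341
```

Run:
```python
from mv import *
s=read_state();print(s["t"],s["eef_pos"],s["wrist_force"],s["width"])
plan([593.6,-114.2,80],tool(-56.4,17),13)
```

```text
11.35 [ 412.77196945 -278.9678347    89.13570504] [ 0.52183143  0.75890022 -5.32098785] 0.34052343702665333
13 rows shift [0.711, -0.23, 0.128] turn [0.032, 0.216, -0.214]
```

Emit:
{"fn": "carry_out", "kwargs": {
  "deltas": [
    [[0.711,-0.23,0.128],[0.032,0.216,-0.214]],
    [[0.711,-0.23,0.128],[0.032,0.216,-0.214]],
    [[0.711,-0.23,0.128],[0.032,0.216,-0.214]],
    [[0.711,-0.23,0.128],[0.032,0.216,-0.214]],
    [[0.711,-0.23,0.128],[0.032,0.216,-0.214]],
    [[0.711,-0.23,0.128],[0.032,0.216,-0.214]],
    [[0.711,-0.23,0.128],[0.032,0.216,-0.214]],
    [[0.711,-0.23,0.128],[0.032,0.216,-0.214]],
    [[0.711,-0.23,0.128],[0.032,0.216,-0.214]],
    [[0.711,-0.23,0.128],[0.032,0.216,-0.214]],
    [[0.711,-0.23,0.128],[0.032,0.216,-0.214]],
    [[0.711,-0.23,0.128],[0.032,0.216,-0.214]],
    [[0.711,-0.23,0.128],[0.032,0.216,-0.214]],
    [[0,0,0],[0,0,0]]
  ]
}}

```text
t: 12.75
eef_pos: [595.1, -112.0, 78.9]
tcp_rot: [0.946, 0.288, 0.142, -0.043]
wrist_force: [0.3, -0.1, -6.2]
width: 0.343
```

```bash
cat >> mv.py <<'E'
PSI=33.6;F=np.array([527.5,-158.1])
def uv(p):
    e=np.array([np.cos(np.radians(PSI)),np.sin(np.radians(PSI))]);d=np.array(p[:2])-F
    return d@e, d@[-e[1],e[0]]
def st():
    s=read_state();M=R.from_quat(s["tcp_rot"]).as_matrix();X=M[:,0]
    e=np.array([np.cos(np.radians(PSI)),np.sin(np.radians(PSI)),0]);n=np.array([-e[1],e[0],0]);f=s["wrist_force"]
    print("t%.2f u%.1f v%.1f z%.1f"%(s["t"],*uv(s["eef_pos"]),s["eef_pos"][2]),"tilt %.2f yaw %.2f roll %.2f"%(np.degrees(np.arcsin(X[2])),np.degrees(np.arctan2(X[1],X[0])),np.degrees(np.arcsin(M[2,1]))),"Fu%.1f Fv%.1f Fz%.1f"%(f@e,f@n,f[2]),"tq",s["wrist_torque"].round(2),"w%.3f"%s["width"])
E
python3 - <<'E'
from mv import *
st();s=capture("side");t=capture("top")
a=cv2.resize(s["image"][110:225,230:330],None,fx=4,fy=4,interpolation=cv2.INTER_CUBIC)
b=cv2.resize(t["image"][115:215,305:400],None,fx=4,fy=4.6,interpolation=cv2.INTER_CUBIC)
print(a.shape,b.shape);cv2.imwrite("pics/d.png",np.hstack([a,b]))
E
```

```text
t12.75 u81.8 v1.0 z78.9 tilt 17.11 yaw 33.82 roll -0.01 Fu0.2 Fv-0.2 Fz-6.2 tq [-0.39  0.59 -0.06] w0.343
(460, 400, 3) (460, 380, 3)
```

View pics/d.png

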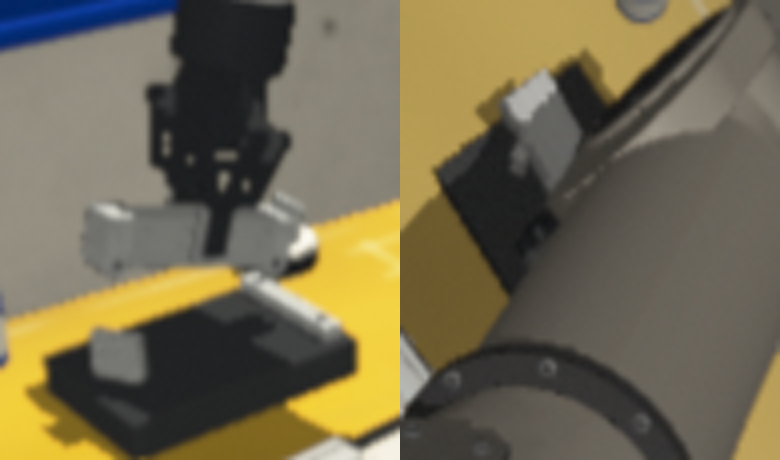

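Run:
```python
from mv import *
import cv2
t=capture("top");s=capture("side")
P=onz(t,[[331.25-.4,135.7-.4],[342-.4,130.2-.4]],151);print(P,uv(P.mean(0)),np.linalg.norm(P[1]-P[0]))
print(onz(t,[[336.3,132.5]],151), [uv(p) for p in P])
g=lambda q:np.array(q,float)/4+[230,110]-.375
Q=onz(s,g([[85,208],[132,215]]),151);print("side",Q,[uv(p) for p in Q])
h=t["image"][125:160,325:352].max(2)
for r in h[::2]: print(r.tolist())
```

```text
[[631.37126468 -69.52533829 151.        ]
 [644.88434996 -96.85895073 151.        ]] (np.float64(133.5976247284462), np.float64(1.1718502519684795)) 30.49147163218156
[[638.24500444 -83.37105438 151.        ]] [(np.float64(135.53305191538817), np.float64(16.294237040371954)), (np.float64(131.66219754150413), np.float64(-13.950536536434926))]
side [[649.34882226 -83.73688963 151.        ]
 [619.56324807 -68.86164719 151.        ]] [(np.float64(142.64238907503278), np.float64(-5.491494370008418)), (np.float64(126.06518512087314), np.float64(23.381496060800956))]
[183, 183, 183, 184, 184, 184, 184, 184, 184, 185, 185, 185, 185, 185, 185, 185, 186, 185, 185, 186, 185, 186, 186, 186, 184, 182, 182]
[182, 183, 183, 182, 183, 184, 184, 184, 184, 184, 184, 184, 185, 185, 185, 185, 185, 185, 185, 184, 182, 181, 170, 143, 131, 115, 115]
[182, 183, 183, 182, 183, 183, 184, 184, 184, 184, 184, 185, 184, 185, 184, 183, 182, 181, 170, 137, 106, 82, 67, 49, 51, 79, 106]
[182, 182, 183, 183, 183, 183, 183, 182, 181, 183, 184, 183, 174, 156, 159, 168, 166, 144, 93, 61, 46, 33, 30, 31, 30, 38, 62]
[18
[... 930 characters left out ...]
 98, 100, 100, 101, 100, 100, 91, 60, 54, 62]
[35, 33, 32, 31, 32, 31, 34, 48, 74, 89, 94, 82, 66, 73, 80, 91, 97, 99, 99, 99, 101, 99, 95, 83, 60, 61, 61]
[32, 30, 32, 32, 33, 31, 34, 52, 75, 74, 72, 57, 41, 50, 70, 77, 88, 98, 98, 98, 97, 92, 73, 62, 60, 60, 60]
[31, 32, 31, 32, 33, 30, 33, 33, 38, 43, 46, 37, 32, 35, 44, 63, 77, 85, 94, 95, 83, 66, 61, 60, 60, 60, 65]
[31, 32, 31, 33, 32, 32, 30, 32, 30, 31, 31, 32, 31, 32, 33, 41, 64, 83, 90, 72, 62, 60, 61, 64, 64, 68, 71]
[33, 33, 31, 32, 32, 33, 32, 30, 32, 30, 31, 32, 31, 32, 32, 32, 36, 49, 62, 63, 64, 75, 83, 74, 68, 63, 63]
[31, 32, 31, 34, 31, 31, 31, 31, 32, 31, 32, 31, 33, 33, 32, 33, 40, 57, 66, 66, 68, 67, 66, 64, 61, 63, 66]
```

Emit:
{"fn": "carry_out", "kwargs": {
  "deltas": [
    [[-0.094,0,0.306],[0,0,0]],
    [[-0.094,0,0.306],[0,0,0]],
    [[-0.094,0,0.306],[0,0,0]],
    [[-0.094,0,0.306],[0,0,0]],
    [[-0.04,0,0.13],[0,0,0]],
    [[0,0,0],[0,0,0]]
  ]
}}

```text
t: 13.55
eef_pos: [593.1, -114.5, 42.4]
tcp_rot: [0.947, 0.286, 0.141, -0.043]
wrist_force: [0.4, 0.4, -4.9]
width: 0.337
```

```bash
python3 -c "
from mv import *;st()"
```

```text
t13.55 u78.8 v-0.0 z42.4 tilt 16.92 yaw 33.58 roll -0.04 Fu0.5 Fv0.1 Fz-4.9 tq [-0.32  0.46 -0.07] w0.337
```

Emit:
{"fn": "carry_out", "kwargs": {
  "deltas": [
    [[-0.012,0,0.038],[0,0,0]],
    [[-0.012,0,0.038],[0,0,0]],
    [[-0.012,0,0.038],[0,0,0]],
    [[0,0,0],[0,0,0]]
  ]
}}

```text
t: 13.95
eef_pos: [593.6, -114.3, 40.3]
tcp_rot: [0.947, 0.286, 0.141, -0.043]
wrist_force: [-0.6, 0.9, -5.9]
width: 0.343
```

```bash
python3 -c "
from mv import *;st()"
```

```text
t13.95 u79.2 v-0.1 z40.3 tilt 16.98 yaw 33.62 roll -0.00 Fu-0.0 Fv1.1 Fz-5.9 tq [-0.37  0.57  0.  ] w0.343
```

Emit:
{"fn": "carry_out", "kwargs": {
  "deltas": [
    [[-0.009,0,0.029],[0,0,0]],
    [[-0.009,0,0.029],[0,0,0]],
    [[0,0,0],[0,0,0]]
  ]
}}

```text
t: 14.25
eef_pos: [593.5, -114.4, 38.6]
tcp_rot: [0.947, 0.286, 0.141, -0.043]
wrist_force: [-0.5, -0.0, -6.0]
width: 0.347
```

Emit:
{"fn": "carry_out", "kwargs": {
  "deltas": [
    [[-0.006,0,0.02],[0,0,0]],
    [[0,0,0],[0,0,0]]
  ]
}}

```text
t: 14.45
eef_pos: [593.5, -114.4, 38.1]
tcp_rot: [0.947, 0.286, 0.141, -0.043]
wrist_force: [-0.1, 0.0, -5.2]
width: 0.346
```

Emit:
{"fn": "carry_out", "kwargs": {
  "deltas": [
    [[-0.006,0,0.02],[0,0,0]],
    [[0,0,0],[0,0,0]]
  ]
}}

```text
t: 14.65
eef_pos: [593.4, -114.4, 37.6]
tcp_rot: [0.947, 0.286, 0.141, -0.043]
wrist_force: [0.2, 0.5, -5.8]
width: 0.347
```

Emit:
{"fn": "carry_out", "kwargs": {
  "deltas": [
    [[-0.006,0,0.02],[0,0,0]],
    [[0,0,0],[0,0,0]]
  ]
}}

```text
t: 14.85
eef_pos: [593.5, -114.4, 37.1]
tcp_rot: [0.947, 0.286, 0.141, -0.043]
wrist_force: [0.1, 0.1, -5.7]
width: 0.338
```

Emit:
{"fn": "carry_out", "kwargs": {
  "deltas": [
    [[-0.006,0,0.02],[0,0,0]],
    [[-0.006,0,0.02],[0,0,0]]
  ]
}}

```text
t: 15.05
eef_pos: [593.9, -114.3, 36.5]
tcp_rot: [0.947, 0.286, 0.142, -0.043]
wrist_force: [-1.9, 1.5, 5.3]
width: 0.344
```

Emit:
{"fn": "carry_out", "kwargs": {
  "deltas": [
    [[-0.006,0,0.02],[0,0,0]],
    [[0,0,0],[0,0,0]]
  ]
}}

```text
t: 15.25
eef_pos: [594.1, -114.2, 36.2]
tcp_rot: [0.947, 0.286, 0.142, -0.043]
wrist_force: [-1.3, 2.4, 6.9]
width: 0.347
```

Emit:
{"fn": "carry_out", "kwargs": {
  "deltas": [
    [[0.003,0,-0.01],[0,0,0]],
    [[-0.038,0,-0.012],[0,0,0]],
    [[-0.019,0,-0.006],[0,0,0]]
  ]
}}

```text
t: 15.55
eef_pos: [593.4, -114.8, 36.6]
tcp_rot: [0.947, 0.286, 0.142, -0.043]
wrist_force: [4.4, 4.0, 3.1]
width: 0.344
```

```bash
python3 -c "
from mv import *;st()"
```

```text
t15.55 u78.9 v-0.4 z36.6 tilt 17.07 yaw 33.65 roll 0.03 Fu5.9 Fv0.9 Fz3.1 tq [ 0.68 -0.57  0.01] w0.344
```

Emit:
{"fn": "carry_out", "kwargs": {
  "deltas": [
    [[-0.016,0,-0.013],[0,0,0]],
    [[-0.019,0,-0.006],[0,0,0]]
  ]
}}

```text
t: 15.75
eef_pos: [592.3, -115.6, 36.5]
tcp_rot: [0.947, 0.286, 0.142, -0.043]
wrist_force: [5.8, 3.7, 2.0]
width: 0.345
```

```bash
python3 -c "
from mv import *;st()"
```

```text
t15.75 u77.5 v-0.4 z36.5 tilt 17.04 yaw 33.65 roll 0.04 Fu6.8 Fv-0.1 Fz2.0 tq [ 0.67 -0.93  0.02] w0.345
```

Emit:
{"fn": "carry_out", "kwargs": {
  "deltas": [
    [[-0.018,0,-0.01],[0,0,0]],
    [[0,0,0],[0,0,0]]
  ]
}}

```text
t: 15.95
eef_pos: [592.2, -115.7, 36.7]
tcp_rot: [0.947, 0.286, 0.142, -0.043]
wrist_force: [7.1, 4.4, -0.0]
width: 0.341
```

Emit:
{"fn": "carry_out", "kwargs": {
  "deltas": [
    [[-0.019,0,-0.006],[0,0,0]],
    [[0,0,0],[0,0,0]]
  ]
}}

```text
t: 16.15
eef_pos: [592.1, -115.7, 36.8]
tcp_rot: [0.947, 0.286, 0.142, -0.043]
wrist_force: [8.6, 5.5, 0.2]
width: 0.345
```

```bash
python3 -c "
from mv import *;st()"
```

```text
t16.15 u77.3 v-0.4 z36.8 tilt 17.08 yaw 33.67 roll 0.05 Fu10.2 Fv-0.2 Fz0.2 tq [ 0.89 -1.58 -0.08] w0.345
```

Emit:
{"fn": "carry_out", "kwargs": {
  "deltas": [
    [[0,0,0],[0,0,0.05]],
    [[0,0,0],[0,0,0]]
  ]
}}

```text
t: 16.35
eef_pos: [592.2, -116.0, 36.8]
tcp_rot: [0.947, 0.284, 0.142, -0.043]
wrist_force: [9.6, 3.8, -0.8]
width: 0.345
```

```bash
python3 -c "
from mv import *;st();st()"
```

```text
t16.35 u77.2 v-0.7 z36.8 tilt 17.08 yaw 33.35 roll -0.02 Fu10.1 Fv-2.2 Fz-0.8 tq [ 0.66 -1.76  0.03] w0.345
t16.35 u77.2 v-0.7 z36.8 tilt 17.08 yaw 33.35 roll -0.02 Fu10.1 Fv-2.2 Fz-0.8 tq [ 0.66 -1.76  0.03] w0.345
```

Emit:
{"fn": "carry_out", "kwargs": {
  "deltas": [
    [[0,0,0],[0,0,0.07]],
    [[0,0,0],[0,0,0]]
  ]
}}

```text
t: 16.55
eef_pos: [592.4, -116.3, 36.9]
tcp_rot: [0.948, 0.28, 0.142, -0.043]
wrist_force: [11.4, 2.6, -3.0]
width: 0.345
```

```bash
python3 -c "
from mv import *;st()"
```

```text
t16.55 u77.2 v-1.1 z36.9 tilt 17.07 yaw 32.91 roll -0.10 Fu11.0 Fv-4.1 Fz-3.0 tq [ 0.22 -1.98  0.03] w0.345
```

Emit:
{"fn": "carry_out", "kwargs": {
  "deltas": [
    [[0.01,0,0.003],[0,0,-0.05]],
    [[0,0,0],[0,0,-0.05]],
    [[-0.0035,0,0.0115],[0,-0.043,0]],
    [[-0.0035,0,0.0115],[0,-0.043,0]],
    [[-0.0035,0,0.0115],[0,-0.043,0]],
    [[-0.0035,0,0.0115],[0,-0.043,0]],
    [[-0.0035,0,0.0115],[0,-0.043,0]],
    [[-0.0035,0,0.0115],[0,-0.043,0]]
  ]
}}

```text
t: 17.35
eef_pos: [592.1, -115.8, 34.9]
tcp_rot: [0.949, 0.286, 0.129, -0.039]
wrist_force: [8.2, 3.7, 0.7]
width: 0.343
```

```bash
python3 -c "
from mv import *;st()"
```

```text
t17.35 u77.2 v-0.6 z34.9 tilt 15.51 yaw 33.53 roll 0.02 Fu8.9 Fv-1.4 Fz0.7 tq [ 0.76 -1.25 -0.05] w0.343
```

Emit:
{"fn": "carry_out", "kwargs": {
  "deltas": [
    [[-0.0035,0,0.0115],[0,-0.043,0]],
    [[0,0,0.008],[0,-0.04,0]],
    [[0,0,0],[0,0,0]]
  ]
}}

```text
t: 17.65
eef_pos: [592.0, -115.9, 34.7]
tcp_rot: [0.949, 0.286, 0.125, -0.038]
wrist_force: [2.7, 4.1, 6.7]
width: 0.342
```

```bash
python3 -c "
from mv import *;st()"
```

```text
t17.65 u77.1 v-0.6 z34.7 tilt 15.01 yaw 33.52 roll 0.01 Fu4.5 Fv2.0 Fz6.7 tq [ 0.98 -1.01  0.11] w0.342
```

Emit:
{"fn": "carry_out", "kwargs": {
  "deltas": [
    [[0,0,0],[0,0,0]],
    [[0,0,0],[0,0,0]],
    [[0,0,0],[0,0,0]],
    [[0,0,0],[0,0,0]]
  ],
  "jaw": 0.55
}}

```text
t: 18.05
eef_pos: [590.6, -116.4, 33.7]
tcp_rot: [0.95, 0.286, 0.124, -0.038]
wrist_force: [0.4, 0.2, 0.2]
width: 0.551
```

Run:
```python
from mv import *
st();s=capture("side")
cv2.imwrite("pics/e.png",cv2.resize(s["image"][130:225,230:330],None,fx=6,fy=6,interpolation=cv2.INTER_CUBIC))
```

```text
t18.05 u75.6 v-0.2 z33.7 tilt 14.90 yaw 33.47 roll -0.05 Fu0.5 Fv-0.0 Fz0.2 tq [-0.13  0.24 -0.06] w0.551
```

View pics/e.png

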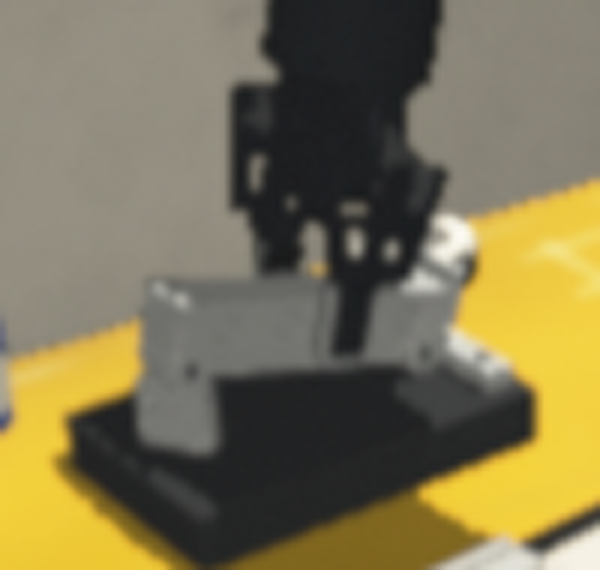

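Emit:
{"fn": "carry_out", "kwargs": {
  "deltas": [
    [[0,0,-0.4],[0,0,0]],
    [[0,0,-0.9],[0,0,0]],
    [[0,0,-1],[0,0,0]],
    [[0,0,-1],[0,0,0]],
    [[0,0,-1],[0,0,0]],
    [[0,0,-0.6],[0,0,0]]
  ]
}}

```text
t: 18.7
eef_pos: [564.4, -134.5, 154.6]
tcp_rot: [0.95, 0.285, 0.125, -0.037]
wrist_force: [0.6, 0.3, 0.2]
width: 0.548
```

Run:
```python
from mv import *
import pickle
np.set_printoptions(precision=1,suppress=True)
st()
t=pickle.load(open("top0.pkl","rb"));s=pickle.load(open("side0.pkl","rb"))
def big(c,box,seed,lo,hi,up=6):
    x0,y0,x1,y1=box;im=cv2.resize(c["image"][y0:y1,x0:x1],None,fx=up,fy=up,interpolation=cv2.INTER_CUBIC).max(2)
    m=((im>=lo)&(im<=hi)).astype(np.uint8);m=cv2.morphologyEx(m,cv2.MORPH_OPEN,np.ones((3*up,3*up)))
    n,l=cv2.connectedComponents(m);k=l==l[int((seed[1]-y0)*up),int((seed[0]-x0)*up)]
    cs=cv2.findContours(k.astype(np.uint8),cv2.RETR_EXTERNAL,cv2.CHAIN_APPROX_NONE)[0];r=cv2.minAreaRect(max(cs,key=cv2.contourArea))
    q=cv2.approxPolyDP(cv2.convexHull(max(cs,key=cv2.contourArea)),1.5*up,True)[:,0]
    f=lambda p:(np.array(p,float)+.5)/up-.5+[x0,y0]
    return k.sum()/up**2,f(cv2.boxPoints(r)),f(q)
for nm,c,box,seed in(("top",t,(245,178,295,212),(270,194)),("side",s,(290,222,330,266),(310,245))):
    V=c["image"].max(2);print(nm,"seed",V[seed[1]-1:seed[1]+2,seed[0]-1:seed[0]+2].ravel())
    lo,hi=(147,171) if nm=="top" else (V[seed[1],seed[0]]-16,V[seed[1],seed[0]]+14)
    a,b,q=big(c,box,seed,lo,hi);print("area",a,"box",b,"poly",q.tolist())
    # plane of the sloping top: iterate z by distance along thick->thin direction
    for P in (b,q):
        W=onz(c,P,26)
        for _ in range(15):
            ctr=W[:,:2].mean(0);d=np.array([np.cos(np.radians(75.5)),np.sin(np.radians(75.5))])
            z=26-np.clip((W[:,:2]-ctr)@d,-40,40)*20/75;W=np.vstack([onz(c,[p],zz) for p,zz in zip(P,z)])
        print(W,"mid",W.mean(0)[:2])
```

```text
t18.70 u43.8 v-0.8 z154.6 tilt 15.00 yaw 33.45 roll 0.01 Fu0.7 Fv-0.1 Fz0.2 tq [-0.2  0.2  0. ] w0.548
top seed [159 159 158 160 160 159 160 160 160]
area 351.9166666666667 box [[254.2 197.3]
 [256.9 182.9]
 [283.2 187.8]
 [280.5 202.2]] poly [[258.0833333333333, 184.41666666666666], [282.0833333333333, 188.25], [280.0833333333333, 200.75], [254.91666666666666, 197.41666666666666]]
[[506.1 141.9  16.3]
 [546.3 134.5  15.5]
 [526.   61.1  35.8]
 [486.7  68.7  36.5]] mid [516.3 101.5]
[[541.7 131.1  16.6]
 [525.   64.   35. ]
 [490.8  69.8  35.8]
 [505.7 139.8  16.7]] mid [515.8 101.2]
side seed [229 229 230 229 230 230 229 230 230]
area 636.75 box [[287.6 257.4]
 [298.  217.7]
 [323.8 224.4]
 [313.4 264.1]] poly [[316.75, 222.58333333333334], [321.4166666666667, 233.41666666666666], [315.0833333333333, 256.4166666666667], [289.5833333333333, 257.9166666666667], [289.5833333333333, 249.91666666666666], [298.5833333333333, 230.58333333333334]]
[[569.1 137.2  15.3]
 [540.9   9.5  36.7]
 [481.3  46.9  36.7]
 [514.8 166.7  15.3]] mid [526.5  90.1]
[[497.2  37.   36.7]
 [489.7  78.5  32.9]
 [509.3 140.6  15.6]
 [564.9 139.5  15.3]
 [564.3 114.6  18.6]
 [541.5  61.9  33.7]] mid [527.8  95.3]
```

Run:
```python
from mv import *
plan([514.8,96.7,80],tool(-14.8),12)
```

```text
12 rows shift [0.485, -0.621, 0.311] turn [0.076, -0.199, -0.577]
```

Emit:
{"fn": "carry_out", "kwargs": {
  "deltas": [
    [[0.485,-0.621,0.311],[0.076,-0.199,-0.577]],
    [[0.485,-0.621,0.311],[0.076,-0.199,-0.577]],
    [[0.485,-0.621,0.311],[0.076,-0.199,-0.577]],
    [[0.485,-0.621,0.311],[0.076,-0.199,-0.577]],
    [[0.485,-0.621,0.311],[0.076,-0.199,-0.577]],
    [[0.485,-0.621,0.311],[0.076,-0.199,-0.577]],
    [[0.485,-0.621,0.311],[0.076,-0.199,-0.577]],
    [[0.485,-0.621,0.311],[0.076,-0.199,-0.577]],
    [[0.485,-0.621,0.311],[0.076,-0.199,-0.577]],
    [[0.485,-0.621,0.311],[0.076,-0.199,-0.577]],
    [[0.485,-0.621,0.311],[0.076,-0.199,-0.577]],
    [[0.485,-0.621,0.311],[0.076,-0.199,-0.577]],
    [[0,0,0],[0,0,0]]
  ],
  "jaw": 1
}}

```text
t: 20.0
eef_pos: [513.1, 99.7, 77.3]
tcp_rot: [0.79, 0.613, -0.002, -0.001]
wrist_force: [-0.5, 0.1, -0.1]
width: 1.003
```

Run:
```python
from mv import *
s=read_state();print(s["t"],s["eef_pos"],s["tcp_rot"])
plan([514.8,96.7,-15],tool(-14.8),6)
```

```text
20.0 [513.13856372  99.69609229  77.32651977] [ 7.90163941e-01  6.12893089e-01 -1.57966686e-03 -7.15966580e-04]
6 rows shift [-0.016, 0.017, 0.615] turn [-0.005, 0.003, 0.011]
```

Emit:
{"fn": "carry_out", "kwargs": {
  "deltas": [
    [[-0.03,0.03,0.8],[0,0,0.03]],
    [[-0.03,0.03,0.8],[0,0,0.03]],
    [[-0.02,0.02,0.8],[0,0,0]],
    [[-0.02,0.02,0.6],[0,0,0]],
    [[0,0,0.4],[0,0,0]],
    [[0,0,0.2],[0,0,0]],
    [[0,0,0],[0,0,0]]
  ]
}}

```text
t: 20.7
eef_pos: [516.1, 94.1, -12.4]
tcp_rot: [0.794, 0.608, -0.001, -0.0]
wrist_force: [-0.3, -0.6, 0.0]
width: 0.996
```

Emit:
{"fn": "carry_out", "kwargs": {
  "deltas": [
    [[0.06,0,0.1],[0,0,0]],
    [[0,0,0],[0,0,0]],
    [[0,0,0],[0,0,0]],
    [[0,0,0],[0,0,0]],
    [[0,0,0],[0,0,0]],
    [[0,0,0],[0,0,0]],
    [[0,0,0],[0,0,0]],
    [[0,0,0],[0,0,0]]
  ],
  "jaw": 0.3,
  "newtons": 60
}}

```text
t: 21.5
eef_pos: [516.9, 96.0, -14.1]
tcp_rot: [0.794, 0.608, -0.0, -0.0]
wrist_force: [-2.3, -0.5, 10.3]
width: 0.455
```

```bash
python3 -c "
from mv import *;s=read_state();print(s['eef_pos'],s['tcp_rot']);st()"
```

```text
[516.86874689  95.97075627 -14.11190136] [ 7.93780895e-01  6.08203630e-01 -2.00016117e-04 -4.41705480e-04]
t21.50 u131.7 v217.5 z-14.1 tilt 0.01 yaw 74.92 roll -0.05 Fu-2.2 Fv0.8 Fz10.3 tq [-0.07  0.41 -0.12] w0.455
```

Emit:
{"fn": "carry_out", "kwargs": {
  "deltas": [
    [[0,0,-0.3],[0,0,0]],
    [[0,0,-0.9],[0,0,0]],
    [[0,0,-1],[0,0,0]],
    [[0,0,-1],[0,0,0]],
    [[0,0,-1],[0,0,0]],
    [[0,0,-0.8],[0,0,0]],
    [[0,0,0],[0,0,0]]
  ]
}}

```text
t: 22.2
eef_pos: [517.9, 96.1, 112.6]
tcp_rot: [0.794, 0.608, 0.001, -0.0]
wrist_force: [-0.7, -0.3, -5.8]
width: 0.454
```

Run:
```python
from mv import *
st();plan([555.4,-140.0,105],tool(-56.5,15),14)
```

```text
t22.20 u132.7 v217.1 z112.6 tilt 0.12 yaw 74.92 roll 0.07 Fu-0.7 Fv0.1 Fz-5.8 tq [ 0.03 -0.   -0.07] w0.454
14 rows shift [-0.509, 0.478, -0.033] turn [-0.064, 0.169, 0.49]
```

Emit:
{"fn": "carry_out", "kwargs": {
  "deltas": [
    [[-0.509,0.478,-0.033],[-0.064,0.169,0.49]],
    [[-0.509,0.478,-0.033],[-0.064,0.169,0.49]],
    [[-0.509,0.478,-0.033],[-0.064,0.169,0.49]],
    [[-0.509,0.478,-0.033],[-0.064,0.169,0.49]],
    [[-0.509,0.478,-0.033],[-0.064,0.169,0.49]],
    [[-0.509,0.478,-0.033],[-0.064,0.169,0.49]],
    [[-0.509,0.478,-0.033],[-0.064,0.169,0.49]],
    [[-0.509,0.478,-0.033],[-0.064,0.169,0.49]],
    [[-0.509,0.478,-0.033],[-0.064,0.169,0.49]],
    [[-0.509,0.478,-0.033],[-0.064,0.169,0.49]],
    [[-0.509,0.478,-0.033],[-0.064,0.169,0.49]],
    [[-0.509,0.478,-0.033],[-0.064,0.169,0.49]],
    [[-0.509,0.478,-0.033],[-0.064,0.169,0.49]],
    [[-0.509,0.478,-0.033],[-0.064,0.169,0.49]],
    [[0,0,0],[0,0,0]],
    [[0,0,0],[0,0,0]]
  ]
}}

```text
t: 23.8
eef_pos: [553.4, -140.5, 102.1]
tcp_rot: [0.95, 0.286, 0.122, -0.037]
wrist_force: [-0.1, 0.3, -4.3]
width: 0.451
```

Run:
```python
from mv import *
st();plan([555.4,-140.0,80],tool(-56.5,15),4)
s=capture("side")
cv2.imwrite("pics/f.png",cv2.resize(s["image"][120:225,230:330],None,fx=5.5,fy=5.5,interpolation=cv2.INTER_CUBIC))
```

```text
t23.80 u31.3 v0.3 z102.1 tilt 14.69 yaw 33.48 roll -0.08 Fu0.1 Fv0.3 Fz-4.3 tq [-0.27  0.44  0.01] w0.451
4 rows shift [-0.038, 0.007, 0.218] turn [-0.003, 0.013, -0.001]
```

View pics/f.png

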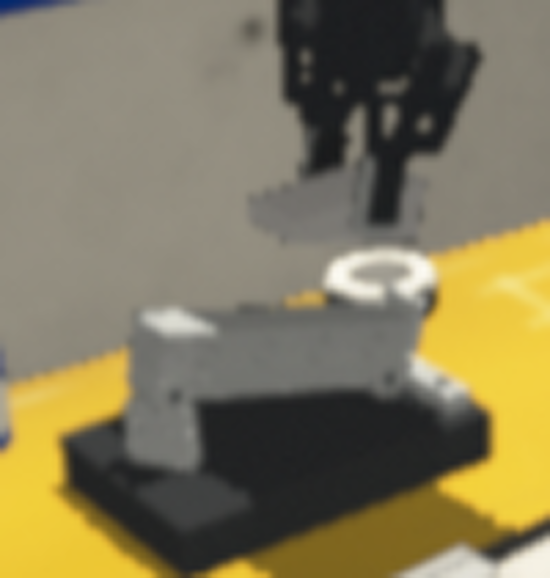

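Emit:
{"fn": "carry_out", "kwargs": {
  "deltas": [
    [[0,0,0.36],[0,0.026,0]],
    [[0,0,0.36],[0,0.026,0]],
    [[0,0,0.36],[0,0,0]],
    [[0,0,0.2],[0,0,0]],
    [[0,0,0.12],[0,0,0]],
    [[0,0,0],[0,0,0]]
  ]
}}

```text
t: 24.45
eef_pos: [561.6, -135.2, 68.6]
tcp_rot: [0.949, 0.286, 0.125, -0.038]
wrist_force: [0.1, -0.5, -4.3]
width: 0.452
```

```bash
cat >> mv.py <<'E'
def bf():
    s=read_state();u,v=uv(s["eef_pos"]);du=u-77.1;dz=s["eef_pos"][2]-34.5;c,q=np.cos(np.radians(15)),np.sin(np.radians(15))
    print("bar x %.1f z %.1f"%(du*c+dz*q+.3,-du*q+dz*c-11.8));st()
E
python3 -c "
from mv import *;bf()"
```

```text
bar x -25.7 z 30.5
t24.45 u41.1 v0.2 z68.6 tilt 15.05 yaw 33.52 roll -0.05 Fu-0.2 Fv-0.4 Fz-4.3 tq [-0.32  0.49 -0.05] w0.452
```

Emit:
{"fn": "carry_out", "kwargs": {
  "deltas": [
    [[0,0,0.05],[0,0,0]],
    [[0,0,0.05],[0,0,0]],
    [[0,0,0.05],[0,0,0]],
    [[0,0,0.05],[0,0,0]],
    [[0,0,0],[0,0,0]]
  ]
}}

```text
t: 24.95
eef_pos: [562.8, -134.5, 64.2]
tcp_rot: [0.949, 0.286, 0.126, -0.038]
wrist_force: [-0.3, 0.5, -5.2]
width: 0.453
```

Emit:
{"fn": "carry_out", "kwargs": {
  "deltas": [
    [[0,0,0.025],[0,0,0]],
    [[0,0,0.025],[0,0,0]],
    [[0,0,0],[0,0,0]]
  ]
}}

```text
t: 25.25
eef_pos: [563.1, -134.4, 63.0]
tcp_rot: [0.949, 0.286, 0.126, -0.038]
wrist_force: [-0.9, -0.6, -4.9]
width: 0.453
```

```bash
python3 -c "
from mv import *;bf()"
```

```text
bar x -25.5 z 24.7
t25.25 u42.8 v0.1 z63.0 tilt 15.09 yaw 33.52 roll -0.04 Fu-1.0 Fv-0.0 Fz-4.9 tq [-0.3   0.49 -0.05] w0.453
```

Emit:
{"fn": "carry_out", "kwargs": {
  "deltas": [
    [[0,0,0.02],[0,0,0]],
    [[0,0,0.02],[0,0,0]],
    [[0,0,0],[0,0,0]]
  ]
}}

```text
t: 25.55
eef_pos: [563.3, -134.3, 62.1]
tcp_rot: [0.949, 0.286, 0.126, -0.038]
wrist_force: [-0.1, -0.2, -4.8]
width: 0.454
```

Emit:
{"fn": "carry_out", "kwargs": {
  "deltas": [
    [[0,0,0.02],[0,0,0]],
    [[0,0,0],[0,0,0]]
  ]
}}

```text
t: 25.75
eef_pos: [563.4, -134.2, 61.6]
tcp_rot: [0.949, 0.286, 0.126, -0.038]
wrist_force: [0.2, 1.3, -3.8]
width: 0.454
```

Emit:
{"fn": "carry_out", "kwargs": {
  "deltas": [
    [[0,0,0.02],[0,0,0]],
    [[0,0,0],[0,0,0]]
  ]
}}

```text
t: 25.95
eef_pos: [563.6, -134.2, 61.2]
tcp_rot: [0.949, 0.286, 0.126, -0.038]
wrist_force: [0.0, -0.4, -4.2]
width: 0.45
```

Emit:
{"fn": "carry_out", "kwargs": {
  "deltas": [
    [[0,0,0.02],[0,0,0]],
    [[0,0,0],[0,0,0]]
  ]
}}

```text
t: 26.15
eef_pos: [563.6, -134.2, 61.1]
tcp_rot: [0.949, 0.286, 0.126, -0.038]
wrist_force: [-4.5, 0.7, 6.2]
width: 0.451
```

Emit:
{"fn": "carry_out", "kwargs": {
  "deltas": [
    [[0,0,0.015],[0,0,0]],
    [[0,0,0],[0,0,0]]
  ]
}}

```text
t: 26.35
eef_pos: [563.7, -134.2, 61.0]
tcp_rot: [0.949, 0.286, 0.126, -0.038]
wrist_force: [-8.8, -0.2, 13.3]
width: 0.453
```

```bash
python3 -c "
from mv import *;bf()"
```

```text
bar x -25.4 z 22.6
t26.35 u43.4 v-0.2 z61.0 tilt 15.14 yaw 33.50 roll -0.04 Fu-7.4 Fv4.7 Fz13.3 tq [0.32 1.53 0.27] w0.453
```

Emit:
{"fn": "carry_out", "kwargs": {
  "deltas": [
    [[0,0,-0.018],[0,0,0]],
    [[-0.05,0,0],[0,0,0]],
    [[-0.05,0,0],[0,0,0]],
    [[-0.05,0,0],[0,0,0]],
    [[-0.05,0,0],[0,0,0]],
    [[-0.05,0,0],[0,0,0]],
    [[-0.05,0,0],[0,0,0]],
    [[-0.05,0,0],[0,0,0]],
    [[-0.05,0,0],[0,0,0]],
    [[0,0,0],[0,0,0]]
  ]
}}

```text
t: 27.35
eef_pos: [556.5, -139.4, 58.7]
tcp_rot: [0.949, 0.286, 0.126, -0.038]
wrist_force: [2.2, 1.2, 5.2]
width: 0.45
```

```bash
python3 -c "
from mv import *;bf()"
```

```text
bar x -34.6 z 22.6
t27.35 u34.5 v-0.5 z58.7 tilt 15.17 yaw 33.54 roll 0.03 Fu2.5 Fv-0.2 Fz5.2 tq [ 0.21 -0.33  0.01] w0.450
```

Emit:
{"fn": "carry_out", "kwargs": {
  "deltas": [
    [[-0.03,0,0],[0,0,0]],
    [[-0.03,0,0],[0,0,0]],
    [[-0.03,0,0],[0,0,0]],
    [[-0.03,0,0],[0,0,0]],
    [[0,0,0],[0,0,0]]
  ]
}}

```text
t: 27.85
eef_pos: [554.2, -141.1, 58.0]
tcp_rot: [0.949, 0.286, 0.126, -0.038]
wrist_force: [2.5, 1.6, 5.9]
width: 0.452
```

Emit:
{"fn": "carry_out", "kwargs": {
  "deltas": [
    [[-0.03,0,0],[0,0,0]],
    [[-0.03,0,0],[0,0,0]],
    [[0,0,0],[0,0,0]]
  ]
}}

```text
t: 28.15
eef_pos: [553.4, -141.5, 57.8]
tcp_rot: [0.949, 0.286, 0.127, -0.038]
wrist_force: [5.2, 3.2, 5.6]
width: 0.453
```

```bash
python3 -c "
from mv import *;bf()"
```

```text
bar x -38.5 z 22.7
t28.15 u30.7 v-0.5 z57.8 tilt 15.20 yaw 33.56 roll 0.04 Fu6.1 Fv-0.2 Fz5.6 tq [ 0.62 -0.99 -0.02] w0.453
```

Emit:
{"fn": "carry_out", "kwargs": {
  "deltas": [
    [[-0.03,0,0],[0,0,0]],
    [[0,0,0],[0,0,0]]
  ]
}}

```text
t: 28.35
eef_pos: [553.2, -141.6, 57.8]
tcp_rot: [0.949, 0.286, 0.127, -0.038]
wrist_force: [6.7, 4.6, 6.4]
width: 0.455
```

```bash
python3 -c "
from mv import *;bf()"
```

```text
bar x -38.6 z 22.7
t28.35 u30.6 v-0.5 z57.8 tilt 15.24 yaw 33.59 roll 0.05 Fu8.2 Fv0.1 Fz6.4 tq [ 0.97 -1.45  0.02] w0.455
```

Emit:
{"fn": "carry_out", "kwargs": {
  "deltas": [
    [[0,0,0],[0,0,0]],
    [[0,0,0],[0,0,0]],
    [[0,0,0],[0,0,0]],
    [[0,0,0],[0,0,0]],
    [[0,0,0],[0,0,0]]
  ],
  "jaw": 0.75,
  "newtons": 30
}}

```text
t: 28.85
eef_pos: [551.2, -142.3, 56.7]
tcp_rot: [0.949, 0.286, 0.126, -0.038]
wrist_force: [0.7, -0.2, 0.2]
width: 0.752
```

```bash
python3 -c "
from mv import *;bf()"
```

```text
bar x -40.9 z 22.2
t28.85 u28.5 v0.1 z56.7 tilt 15.07 yaw 33.51 roll -0.04 Fu0.5 Fv-0.5 Fz0.2 tq [-0.19  0.19  0.  ] w0.752
```

Emit:
{"fn": "carry_out", "kwargs": {
  "deltas": [
    [[0,0,-0.4],[0,0,0]],
    [[0,0,-0.8],[0,0,0]],
    [[0,0,-0.8],[0,0,0]],
    [[0,0,-0.4],[0,0,0]],
    [[0.8,0,0],[0,0,0]],
    [[0.8,0,0],[0,0,0]],
    [[0.8,0,0],[0,0,0]],
    [[0.4,0,0],[0,0,0]],
    [[0,0,0],[0,0,0]],
    [[0,0,0],[0,0,0]]
  ]
}}

```text
t: 29.85
eef_pos: [593.9, -113.9, 132.6]
tcp_rot: [0.949, 0.286, 0.125, -0.038]
wrist_force: [-0.3, -1.0, 0.6]
width: 0.745
```

```bash
python3 -c "
from mv import *;bf()
import pickle
for n in('side','top'): c=capture(n);pickle.dump(c,open(n+'1.pkl','wb'))
c=pickle.load(open('side1.pkl','rb'))
cv2.imwrite('pics/g.png',cv2.resize(c['image'][120:225,230:330],None,fx=5.5,fy=5.5,interpolation=cv2.INTER_CUBIC))"
```

```text
bar x 28.3 z 82.3
t29.85 u79.8 v0.0 z132.6 tilt 15.05 yaw 33.51 roll -0.05 Fu-0.8 Fv-0.7 Fz0.6 tq [-0.18  0.27  0.05] w0.745
```

View pics/g.png

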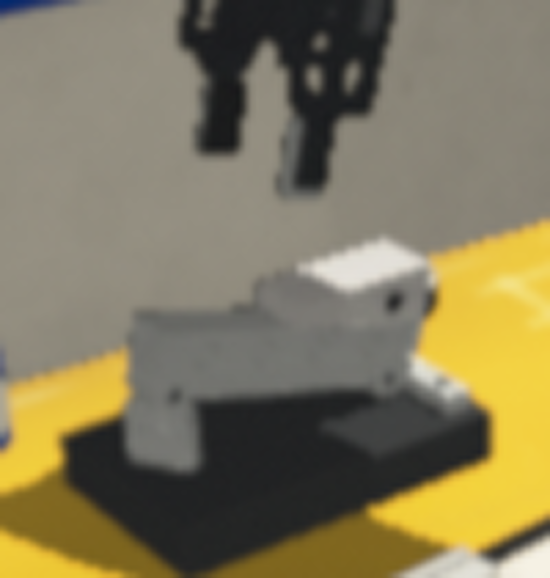

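Emit:
{"fn": "carry_out", "kwargs": {
  "deltas": [
    [[0,0,0],[0,0,0]],
    [[0,0,0],[0,0,0]],
    [[0,0,0],[0,0,0]],
    [[0,0,0],[0,0,0]],
    [[0,0,0.5],[0,0,0]],
    [[0,0,0.6],[0,0,0]],
    [[0,0,0.6],[0,0,0]],
    [[0,0,0.4],[0,0,0]],
    [[0,0,0.2],[0,0,0]],
    [[0,0,0],[0,0,0]]
  ],
  "jaw": 0,
  "newtons": 20
}}

```text
t: 30.95
eef_pos: [606.8, -105.2, 76.4]
tcp_rot: [0.949, 0.286, 0.125, -0.038]
wrist_force: [0.8, 0.1, -0.6]
width: 0.002
```

```bash
python3 -c "
from mv import *;bf()"
```

```text
bar x 28.7 z 24.0
t30.95 u95.3 v0.1 z76.4 tilt 15.01 yaw 33.50 roll -0.07 Fu0.7 Fv-0.4 Fz-0.6 tq [-0.16  0.29  0.  ] w0.002
```

Slide down-slope slowly toward the thin end (gap about 15 mm).

Emit:
{"fn": "carry_out", "kwargs": {
  "deltas": [
    [[-0.06,0,0],[0,0,0]],
    [[-0.06,0,0],[0,0,0]],
    [[-0.06,0,0],[0,0,0]],
    [[-0.06,0,0],[0,0,0]],
    [[-0.06,0,0],[0,0,0]],
    [[-0.06,0,0],[0,0,0]],
    [[-0.04,0,0],[0,0,0]],
    [[0,0,0],[0,0,0]]
  ]
}}

```text
t: 31.75
eef_pos: [599.0, -110.7, 74.8]
tcp_rot: [0.949, 0.286, 0.126, -0.038]
wrist_force: [0.2, -0.8, 0.3]
width: -0.002
```

Emit:
{"fn": "carry_out", "kwargs": {
  "deltas": [
    [[-0.03,0,0],[0,0,0]],
    [[-0.03,0,0],[0,0,0]],
    [[-0.03,0,0],[0,0,0]],
    [[0,0,0],[0,0,0]]
  ]
}}

```text
t: 32.15
eef_pos: [597.2, -111.9, 74.2]
tcp_rot: [0.949, 0.286, 0.126, -0.038]
wrist_force: [0.0, 0.6, -0.3]
width: 0.002
```

```bash
python3 -c "
from mv import *;bf()"
```

```text
bar x 16.9 z 24.9
t32.15 u83.6 v-0.0 z74.2 tilt 15.08 yaw 33.51 roll -0.03 Fu0.4 Fv0.5 Fz-0.3 tq [-0.2   0.23 -0.  ] w0.002
```

Emit:
{"fn": "carry_out", "kwargs": {
  "deltas": [
    [[-0.03,0,0],[0,0,0]],
    [[-0.03,0,0.02],[0,0,0]],
    [[-0.03,0,0.02],[0,0,0]],
    [[0,0,0],[0,0,0]]
  ]
}}

```text
t: 32.55
eef_pos: [596.6, -112.5, 73.2]
tcp_rot: [0.949, 0.286, 0.126, -0.038]
wrist_force: [2.6, 3.0, 4.7]
width: -0.0
```

Emit:
{"fn": "carry_out", "kwargs": {
  "deltas": [
    [[-0.03,0,0],[0,0,0]],
    [[-0.02,0,0],[0,0,0]],
    [[0,0,0],[0,0,0]]
  ]
}}

```text
t: 32.85
eef_pos: [596.4, -112.6, 73.3]
tcp_rot: [0.949, 0.286, 0.127, -0.038]
wrist_force: [8.3, 5.1, 4.5]
width: 0.001
```

```bash
python3 -c "
from mv import *;bf()"
```

```text
bar x 15.6 z 24.2
t32.85 u82.6 v-0.3 z73.3 tilt 15.24 yaw 33.59 roll 0.03 Fu9.8 Fv-0.3 Fz4.5 tq [ 1.12 -1.46 -0.04] w0.001
```

Emit:
{"fn": "carry_out", "kwargs": {
  "deltas": [
    [[-0.02,0,0],[0,0,0]],
    [[0.1,0,0],[0,0,0]],
    [[0.3,0,0],[0,0,0]],
    [[0.3,0,0],[0,0,0]],
    [[0,0,-0.8],[0,0,0]],
    [[0,0,-1],[0,0,0]],
    [[0,0,-1],[0,0,0]],
    [[0,0,-1],[0,0,0]],
    [[0,0,-1],[0,0,0]],
    [[0,-1,-0.5],[0,0,0]],
    [[0,-1,0],[0,0,0]],
    [[0,-1,0],[0,0,0]],
    [[0,-1,0],[0,0,0]],
    [[0,-1,0],[0,0,0]],
    [[0,-1,0],[0,0,0]],
    [[0,-1,0],[0,0,0]],
    [[0,-1,0],[0,0,0]],
    [[0,-1,0],[0,0,0]],
    [[0,-1,0],[0,0,0]]
  ]
}}

```text
t: 34.75
eef_pos: [441.1, 85.9, 205.1]
tcp_rot: [0.949, 0.286, 0.126, -0.038]
wrist_force: [0.1, 1.0, 0.2]
width: 0.001
```

Run:
```python
from mv import *
import pickle
np.set_printoptions(precision=1,suppress=True)
st();t=capture("top");s=capture("side");o=pickle.load(open("side1.pkl","rb"))
d=cv2.absdiff(s["image"],o["image"]).max(2)[165:225,230:330];print("changed px near rig since before nudge",(d>25).sum())
g=lambda q:np.array(q,float)/5.5+[230,120]-.4
# predicted side-view pixels from the goal pose
e=np.array([np.cos(np.radians(PSI)),np.sin(np.radians(PSI))]);n=np.array([-e[1],e[0]]);c,q=np.cos(np.radians(15)),np.sin(np.radians(15))
def B(x,y,z): 
    u=10+(x+62.5)*c-(z-10)*q;h=40+(x+62.5)*q+(z-10)*c;return [*(F+u*e+y*n),h]
pts={"wedge thick top L":B(-72.5,20,73),"wedge thick top R":B(-72.5,-20,73),"wedge thin top L":B(2.5,20,53),"wedge thin top R":B(2.5,-20,53),"bar upper end top L":B(72.5,15,41),"bar up end R":B(72.5,-15,41)}
for k,p in pts.items(): print(k,np.array(p),"side crop px",((proj(s,p)[0]-[230,120]+.4)*5.5),"top px",proj(t,p)[0])
V=t["image"].max(2)
for r in range(128,200,3): print(r,V[r,325:385:2].tolist())
```

```text
t34.75 u63.1 v251.0 z205.1 tilt 15.11 yaw 33.52 roll -0.03 Fu0.7 Fv0.8 Fz0.2 tq [-0.2  0.2  0. ] w0.001
changed px near rig since before nudge 1180
wedge thick top L [ 503.1 -150.3   98.3] side crop px [435.  258.6] top px [364.  188.9]
wedge thick top R [ 525.3 -183.6   98.3] side crop px [387.4 233.8] top px [376.6 180.1]
wedge thin top L [ 567.8 -107.3   98.4] side crop px [304.3 303.4] top px [346.2 164.8]
wedge thin top R [ 589.9 -140.6   98.4] side crop px [258.3 276.5] top px [358.8 156.2]
bar upper end top L [629.5 -72.4 104.9] side crop px [169.2 331.1] top px [331.9 141.5]
bar up end R [646.1 -97.3 104.9] side crop px [136.1 309.5] top px [341.3 135.1]
128 [173, 174, 174, 175, 175, 175, 175, 176, 176, 177, 175, 161, 136, 175, 177, 175, 175, 176, 175, 175, 174, 174, 173, 173, 173, 172, 171, 171, 170, 167]
131 [173, 173, 174, 174, 174, 175, 174, 175, 170, 112, 63, 53, 55, 107, 172, 176, 176, 175, 175, 176, 174, 174, 174, 174, 173, 172, 172, 171, 170, 170]
134 [173, 173, 173, 174, 174, 174, 169, 111, 62, 53, 54, 52, 55, 53, 99, 170, 175, 176, 176, 174, 174, 174, 173, 174, 173,
[... 2306 characters left out ...]
, 176, 175, 155, 49, 54, 56, 57, 57, 56, 56, 56, 57, 49, 42, 81, 162, 169, 169, 169, 167, 132, 125, 70, 55, 51, 110, 169]
188 [175, 176, 176, 176, 176, 176, 158, 52, 55, 56, 56, 56, 57, 54, 55, 57, 56, 88, 89, 146, 159, 155, 123, 63, 53, 49, 133, 170, 177, 177]
191 [175, 174, 175, 176, 177, 177, 177, 162, 52, 53, 57, 57, 57, 57, 58, 115, 155, 160, 161, 164, 97, 61, 53, 61, 136, 176, 176, 176, 176, 176]
194 [174, 174, 174, 175, 177, 177, 178, 177, 167, 57, 51, 56, 63, 115, 142, 86, 147, 155, 106, 58, 48, 69, 147, 175, 176, 178, 177, 178, 178, 178]
197 [177, 174, 175, 176, 177, 178, 178, 178, 178, 173, 70, 50, 69, 163, 161, 147, 85, 57, 49, 82, 164, 176, 177, 177, 178, 177, 177, 179, 178, 178]
```

Run:
```python
from mv import *
t=capture("top");V=t["image"].max(2).astype(float)
def edge(rows,guess,slope,z,lo,hi,rising):
    P=[]
    for r in rows:
        g=guess+slope*(r-rows[0]);xs=np.arange(int(g)-4,int(g)+5);v=V[r,xs];th=(lo+hi)/2
        k=[i for i in range(8) if ((v[i]<th<=v[i+1]) if rising else (v[i]>=th>v[i+1]))]
        if k: i=k[0];P.append([xs[i]+(th-v[i])/(v[i+1]-v[i]),r])
    W=onz(t,P,1)if 0 else np.vstack([onz(t,[p],zz) for p,zz in zip(P,np.linspace(*z,len(P)))])
    vx,vy,x,y=cv2.fitLine(W[:,:2].astype(np.float32),cv2.DIST_HUBER,0,.01,.01).ravel()
    a=np.degrees(np.arctan2(vy,vx));m=W.mean(0);res=np.abs((W[:,:2]-[x,y])@[-vy,vx]).mean()
    return a%180,uv(m),res,len(P)
for n,a in {"wedge R":(range(160,177),361.5,.69,(98,98),55,170,False),"wedge L":(range(167,185),346.8,.68,(98,98),42,170,True),
 "bar R":(range(138,156),343.6,.655,(104,88),53,166,False),"plate R":(range(140,173),357.8,.70,(30,30),55,174,True),"plate L":(range(170,194),327,.7,(0,0),174,45,False)}.items():
    try: print(n,edge(*a))
    except Exception as ex: print(n,ex)
```

```text
wedge R (np.float32(33.2076), (np.float64(23.953648435012912), np.float64(-18.909449525692143)), np.float64(0.2190977683899581), 17)
wedge L (np.float32(33.494072), (np.float64(28.993594280944507), np.float64(22.434590758327886)), np.float64(0.1726435924533297), 18)
bar R (np.float32(33.571083), (np.float64(97.85601074068535), np.float64(-14.96253179803321)), np.float64(0.1438275793118455), 18)
plate R (np.float32(33.150352), (np.float64(58.167017320496576), np.float64(-58.9757798787631)), np.float64(0.19282169516860587), 33)
plate L (np.float32(33.2893), (np.float64(62.799735765548654), np.float64(58.62142657913533)), np.float64(0.19570562050218143), 24)
```

```bash
python3 -c "
from h import *;print(job_done())"
```

```text
the job is handed in; nothing more can be done
None
```

The angle check is set up and handed in at about 35 s of the 61 s allowed. `job_done` gives no verdict, so I don't know how it was judged.

**What I did**
- **Sine bar:** I set the lower roller on the plate first and slid it to the rail with about 10 N. Then I lowered the upper roller onto the blocks and let go.
- **Wedge:** I laid the steep wedge on the bar, thick end down the slope, and slid it to the end plate with about 8 N. A last push of about 10 N on its thin end with closed fingers did not move it.

**Last checks**
- **Position:** The last side picture, taken just before that final push, shows the bar on the upright blocks and at the rail. The wedge lies against the end plate with its upper face looking level.
- **Alignment:** Measured from the top camera after the push, the plate runs at about 33.2°, the bar at 33.6° and the wedge at 33.2–33.5°. That agrees to about 0.4°, roughly the limit of the measurement.
- **Sideways:** The bar is centred on the plate. The wedge sits about 1.5 mm off the bar's centre line.
- **Not checked:** I did not measure rail contact along the full width or the level of the upper face any more closely. I also did not re-measure the bystanders; the arm touched none of them as far as I can tell.

**What disagreed or went wrong**
- **Tool length:** The fingertips are about 33 mm further back than the description says. My first grasp closed on nothing above the bar, and a slow touch to calibrate pressed its top with about 30 N, harder than I meant. That happened on the bench, before the setup, and the bar stayed where it was.
- **Block stack:** It stands turned about 30° from the plate's axis. I left it so, and the roller crosses the middle of its top.

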